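# Fetch the felt squeegee from behind the caddy's front row

## Robot

A 6-joint arm with a two-finger parallel gripper is mounted at the origin on the work surface. World frame = base frame: x ahead of the robot, y to its left, z up, the work surface at z = 0. Lengths are in m, angles in rad, forces in N, time in s.
With the tool pointing down it reaches from about 0.325 to 0.9 m from the base axis. Payload 6.1 kg.
Tool frame: the origin (TCP) lies at the very end of the fingers, on their centre line; the grasp point (between the pads) lies 19 mm behind it; z points along the fingers, y is the direction in which the jaws open and shut (so a half turn about z gives the same grasp; the last joint's range is limited). The gripper opens to 85 mm and grips with 20 to 120 N. Pads are 22 mm wide; open, the fingers measure 114 mm over their backs; the gripper's body (76 mm by 85 mm) begins 54 mm behind the grasp point. The pads swing forward as they close: fully open they stand 13 mm farther back than shut.
Start: joints at [-1.308, 0.22, 1.526, -0, 1.395, -0.126], TCP at [0.237, -0.578, 0.231] pointing down, gripper open.
Joint ranges: [-2.98, 2.98], [-0.91, 2.08], [0.09, 2.57], [-1.24, 4.39], [0.2, 2.65], [-2.68, 2.68]. Speed limits (rad/s): [2.57, 2.57, 3.01, 3.14, 3.14, 3.14].

## Interface

Orientations are given as a unit quaternion [w, x, y, z].
In Python, from cell import telemetry, read_camera, manip, spot_in, cut_out, pinpoint gives the robot as it stands. The module is installed in compiled form; this text tells all that it offers.
- The arm moves only by the shell command python3 -m pendant 'ROWS' [OPENING]. ROWS is JSON, a list of rows, each a list of 2 entries, a list of its own where there are three numbers: the shift along the world's x, y, z scaled (see below), then the turn about the world's z scaled (see below). A call has 1 to 20 rows; each row shifts and turns the commanded pose from where the row before left it; what a row does not reach is not made up. The controller multiplies each number of a shift by 40 mm and each number of a turn by 0.12 rad. A row lasts 1/12 s, in which the tool goes at most 41.7 mm and 7.16 degrees, less where a joint would pass 70% of its speed; a pose out of reach is approached as far as the arm can. A call with a number of a shift or a turn outside -1 to 1 is refused whole. A call with a gripper value outside its range is refused whole. OPENING is the gripper's target within -1 to 1 (fully open at 1, half-way at 0, shut at -1), set as the call begins (- or left out, the last holds). The fingers move at their own pace and stop on an object; the grip force is fixed at half the most. Time passes only in rows, so rows that do not move let the fingers close. It gives the time, the measured TCP pose, the force and the opening at its end, in the units of the state.
- telemetry.observe(): the state, without advancing time (a new reading comes with each control period).
- read_camera(name): name is "scene" or "side" or "wrist"; returns a dict with "color" (400x640x3 uint8, red, green, blue), "fx", "fy", "cx", "cy" (pixels), "world_to_cam" (4x4, takes a point from world to camera coordinates). Camera axes: x right, y down, z forward; pixel columns grow to the right and rows downward; lengths in m; the calibration is good to about 2 mm. A picture is of the moment at which its call begins. There is no depth.
- manip.finish_job(): hands the job in, once; it reports no verdict.
Trained networks look in the newest picture that a camera, given by its name, has taken for a name from the list of things; names that differ only in an ending like _2 or _b are one class to them, and where a whole thing is asked for, a point or a joint stands for the part that bears it (a point fixed in the world has none). Each returns a list of dicts, best first, with "conf" (0 to 1); they miss things now and then, are a little off and sometimes report something else, mostly with a low value. They report only what shows in the picture. A call takes as long as a camera call. They do not tell look-alikes from the thing itself.
- spot_in(target, camera): "location" ([x, y, z] in m, in world coordinates, good to about 4 mm: the middle of the surface that is visible of it).
- cut_out(target, camera): "region" (400x640 bool, what is visible of it).
- pinpoint(target, camera): "location" ([x, y, z] in m, in world coordinates, good to about 4 mm: a listed point, or the origin of a listed thing).
The state is a dict: "t": time; "joints": joint angles; "dq": joint speeds; "joint_torque": joint torques, N m; "eef_pos": TCP position; "eef_rot": TCP orientation; "force": force on the tool from outside, world axes, zero at the start; "moment": the same for the moment, N m; "opening": opening from 0.0 (shut) to 1.0 (fully open).
Only numpy, scipy, OpenCV 4.12 (cv2) and the standard library are available. Lean on these libraries where they do the work, as an engineer would, in place of code of your own. Each camera call takes 0.05 s, during which the arm holds its last target.

## Task

Get the felt-soled squeegee out from behind the bottle, the tin and the weight in the wooden caddy: first stand all three upright on the cork mat, and while they wait there lay the squeegee felt side down, lengthwise, inside the rim of the low aluminium rest. Then put the bottle, the tin and the weight back, upright, each on the very spot in the caddy where it stood at the start. Leave the yellow lens, the tape roll and the safety ruler where they are.

Things in the scene. Friction and masses are not known exactly. Their poses are not given: they have to be found in the camera images.
- bottle: Closed white plastic bottle standing upright, 140 tall; round body 54 in diameter up to 85 high, narrowing to a grey cap 32 in diameter from 114 to 140 high (grip the cap). 0.25 kg nominal. Origin at the centre of its underside, z up. Starts on one of the caddy's three felt discs (any of them). Sizes in mm.
- tin: Closed plain metal tin with a paper band, standing upright: a cylinder 60 in diameter, 96 tall (grip across it near the top). 0.35 kg nominal. Origin at the centre of its underside, z up. Starts on one of the caddy's three felt discs (any of them). Sizes in mm.
- weight: Dark steel film weight with a black knob: round base 60 in diameter and 42 tall, thin neck 20 in diameter from 50 to 72, knob 30 in diameter from 72 to 96 high (grip the knob). 0.55 kg nominal. Origin at the centre of its underside, z up. Starts on one of the caddy's three felt discs (any of them). Sizes in mm.
- squeegee: Felt-soled block squeegee, a bar 150 long (its y axis), both ends alike, 42 tall: grey felt sole 28 wide and 8 thick below, wooden grip 22 wide (its x axis), 144 long and 34 high above it (grip across the 22). 0.16 kg nominal. Origin at the centre of its underside, z up. Starts in the caddy behind the three others, along the row, a few mm from them; about 30 free on its far side. Sizes in mm.
- caddy: Fixed plywood caddy board 170 (its x) by 256 (its y), 10 thick; origin centred under it, so things stand at z = 10. Lip 14 above the board, 6 thick, on the far (+x) edge and both y ends; near edge open. Three flush grey felt discs, 68 in diameter, centred at x = -22, y = -76, 0 and 76, carry the bottle, tin and weight (up to 4 off centre). The squeegee lies near x = 35, along y. Sizes in mm.
- mat: Fixed flat cork mat, 290 (its x) by 140 (its y), 4 thick, to one side of the caddy, left or right; room for the three things in a row along its x, 90 apart. Origin at the centre of its underside on the bench. Sizes in mm.
- rest: Fixed low aluminium rest for the squeegee, a shallow tray 58 (its x) by 182 (its y) outside, on the side opposite the mat. Floor 6 above the bench; rim all round 4 thick, rising 6 above the floor; inside 50 by 174. The squeegee's length goes along its y, either way round. Origin at the centre of its underside on the bench. Sizes in mm.
- lens: Bystander: round signal lens with a clear flange 160 in diameter and a yellow dome, 37 tall, lying beyond the caddy. Origin at the centre of its underside. Sizes in mm.
- tape: Bystander: roll of cream masking tape lying flat, 110 in diameter, hole 76, 36 tall, beyond the caddy. Origin at the centre of its underside. Sizes in mm.
- scale: Bystander: aluminium safety ruler with a black grip rib, 45 (its x) by 200 (its y), 17 tall, lying beyond the caddy. Origin at the centre of its underside. Sizes in mm.
Mind the look-alikes: they are no part of the job. Leave any blue or orange look-alike of the bottle alone.

How it is judged:
By the outcome, as a careful person would: the job done as asked, in the order asked, and still so for the second after the job is handed in, with the robot touching nothing.
It also fails if it takes over 141 s, if anything falls off the work surface, if the arm or the gripper's body presses on something with over 40 N, if the wrist force passes 120 N, or if a joint passes its speed limit or range.

## Working session

There is one attempt and no reset: what is moved stays moved. The work goes in short steps, Python scripts to look and compute and a shell command to move; the robot and the scene stay as the last step left them, time stands still between calls to the robot, and variables do not carry over. Pictures are saved under pics/ and viewed, and the job is handed in when it is done.

```bash
mkdir -p pics; ls; python3 - <<'E'
from cell import telemetry, read_camera
import cv2
for n in ["scene","side","wrist"]:
    r=read_camera(n); cv2.imwrite(f"pics/{n}0.png",r["color"][:,:,::-1]); print(n,r["fx"],r["cx"],r["cy"],r["world_to_cam"].round(3).tolist())
s=telemetry.observe(); print(s)
E
```

```text
pics
scene 363.5489463011572 320.7016989991626 200.01401937199873 [[-0.604, 0.797, -0.018, 0.378], [0.601, 0.44, -0.667, -0.355], [-0.523, -0.414, -0.745, 1.223], [0.0, 0.0, 0.0, 1.0]]
side 421.32570296107036 322.08749607101055 201.94314215854732 [[-0.935, -0.354, 0.001, 0.571], [-0.208, 0.549, -0.81, 0.145], [0.286, -0.757, -0.587, 0.911], [0.0, 0.0, 0.0, 1.0]]
wrist 289.164849086667 320.93435232617423 201.0899640592338 [[0.379, -0.926, -0.002, -0.625], [-0.894, -0.366, 0.259, -0.033], [-0.24, -0.096, -0.966, 0.378], [0.0, 0.0, 0.0, 1.0]]
{'t': 0.15, 'joints': array([-1.30807139e+00,  2.21066449e-01,  1.52737112e+00,  1.47238757e-05,
        1.39469571e+00, -1.26096945e-01]), 'dq': array([ 0.00210124, -0.00245992, -0.00444432, -0.00032988, -0.00109714,
       -0.00017973]), 'joint_torque': array([ 5.48021053e-04, -4.97481179e+01, -3.89907968e+01, -1.57961733e-05,
        7.11871631e-03, -2.44801794e-05]), 'eef_pos': array([ 0.23681499, -0.57788436,  0.23042517]), 'eef_rot': array([-7.69009317e-04,  9.81161599e-01,  1.93187276e-01, -4.53519442e-05]), 'force': array([ 0.50685619, -0.00441253, -0.59776394]), 'moment': array([ 0.05151945,  0.00367958, -0.02559897]), 'opening': 0.9977539473932924}
```

View pics/scene0.png

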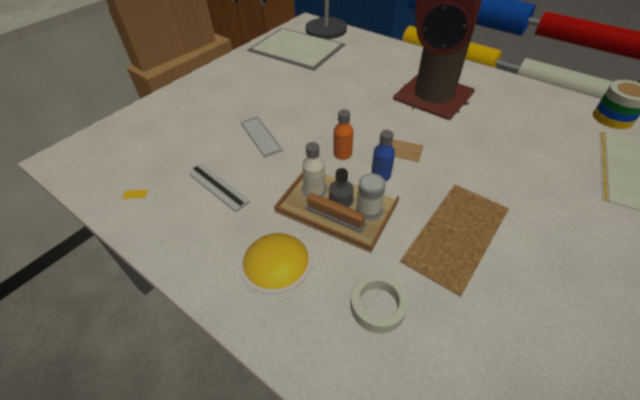

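View pics/side0.png

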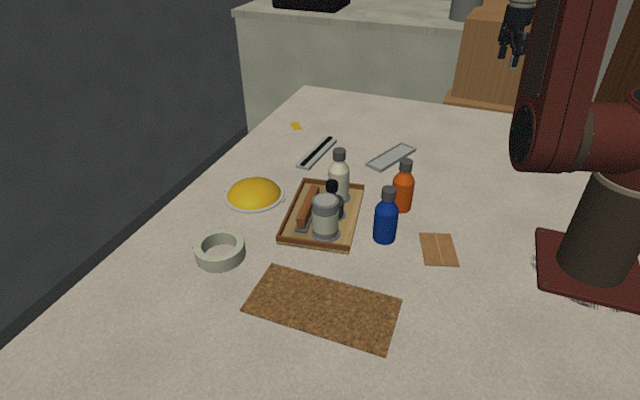

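View pics/wrist0.png

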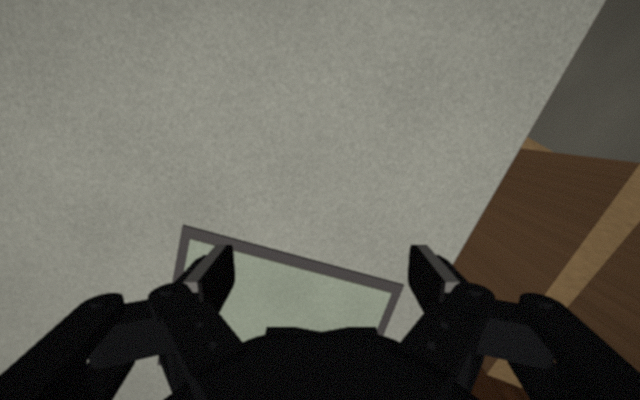

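The white bottle (scene 313,172) stands right, the weight (341,190) in the middle and the tin (371,195) left. The mat (455,237) is to the left and the rest (262,136) to the right. The orange (343,137) and blue (384,158) bottles are the look-alikes, so they count only as obstacles. Next I'll measure.

```bash
python3 - <<'E'
from cell import *
import cv2,numpy as np
np.set_printoptions(precision=4,suppress=True)
for c in ["scene","side"]:
    r=read_camera(c); im=r["color"][:,:,::-1].copy()
    for n in ["bottle","tin","weight","squeegee","caddy","mat","rest","lens","tape","scale"]:
        p=pinpoint(n,c); m=cut_out(n,c)
        for q in p[:3]: print(c,n,round(q["conf"],2),np.array(q["location"]))
        for q in m[:3]:
            ys,xs=np.nonzero(q["region"]); print("   mask",round(q["conf"],2),len(xs),xs.mean().round(1),ys.mean().round(1))
        if m: np.save(f"m_{c}_{n}.npy",m[0]["region"])
    if c=="scene": z=im[110:260,180:520]
    else: z=im[110:360,220:480]
    cv2.imwrite(f"pics/z_{c}.png",cv2.resize(z,None,fx=2.3,fy=2.3,interpolation=cv2.INTER_CUBIC))
    cv2.imwrite(f"raw_{c}.png",im); np.savez(f"cam_{c}.npz",**{k:r[k] for k in["fx","fy","cx","cy","world_to_cam"]})
E
```

```text
scene bottle 0.81 [ 0.4402  0.0535 -0.0015]
scene bottle 0.71 [ 0.5871 -0.0534  0.011 ]
scene bottle 0.69 [ 0.4234 -0.0732 -0.0007]
   mask 0.65 972 312.9 170.4
   mask 0.61 875 342.6 136.5
   mask 0.56 871 383.4 155.9
scene tin 0.63 [0.568  0.0951 0.0065]
   mask 0.95 1141 370.0 195.8
   mask 0.42 2966 333.7 215.8
scene weight 0.86 [0.5791 0.0238 0.0106]
   mask 0.81 665 340.9 188.6
   mask 0.73 950 313.0 170.9
scene squeegee 0.73 [0.631  0.0444 0.0114]
scene squeegee 0.59 [0.8035 0.0123 0.0046]
   mask 0.62 1149 336.3 212.8
scene caddy 0.8 [0.598  0.0276 0.0023]
scene mat 0.86 [0.5017 0.296  0.0018]
scene mat 0.58 [0.5774 0.0227 0.0134]
   mask 0.86 6443 454.9 239.4
scene rest 0.75 [ 0.5052 -0.3125  0.0003]
   mask 0.81 869 261.2 136.5
   mask 0.55 2980 333.5 216.0
scene lens 0.84 [0.8069 0.0121 0.0044]
   mask 0.71 3650 275.1 262.6
scene tape 0.89 [ 0.7644  0.2459 -0.0013]
   mask 0.9 2047 378.3 303.6
   mask 0.63 840 261.2 137.0
   mask 0.5 1094 370.2 196.2
   mask 0.73 1041 217.6 187.4
side bottle 0.88 [ 0.4339  0.0594 -0.0028]
side bottle 0.74 [ 0.5836 -0.0501  0.0086]
side bot
[... 181 characters left out ...]
1 215.6
   mask 0.49 213 334.2 190.7
   mask 0.38 1728 253.9 194.6
   mask 0.27 1642 220.0 249.9
side squeegee 0.96 [0.6312 0.0457 0.0108]
   mask 0.71 514 305.9 211.4
side caddy 0.88 [0.5971 0.0266 0.0035]
side caddy 0.68 [ 0.5073 -0.3153  0.0001]
   mask 0.56 2675 320.6 220.4
side mat 0.83 [0.5    0.296  0.0003]
side mat 0.2 [ 0.7631  0.239  -0.0001]
   mask 0.8 8561 325.7 308.1
side rest 0.71 [ 0.5088 -0.3181 -0.0026]
   mask 0.62 722 390.9 156.3
side lens 0.88 [ 0.8012  0.0121 -0.0013]
side lens 0.75 [0.63   0.044  0.0099]
   mask 0.65 1767 254.3 194.4
side tape 0.79 [0.761  0.2428 0.    ]
   mask 0.6 1658 219.7 249.4
side scale 0.66 [ 0.7276 -0.2599 -0.0016]
   mask 0.72 587 316.3 152.6
```

View pics/z_scene.png

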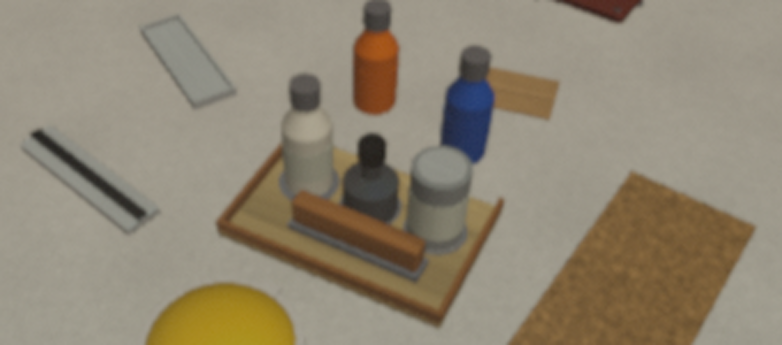

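View pics/z_side.png

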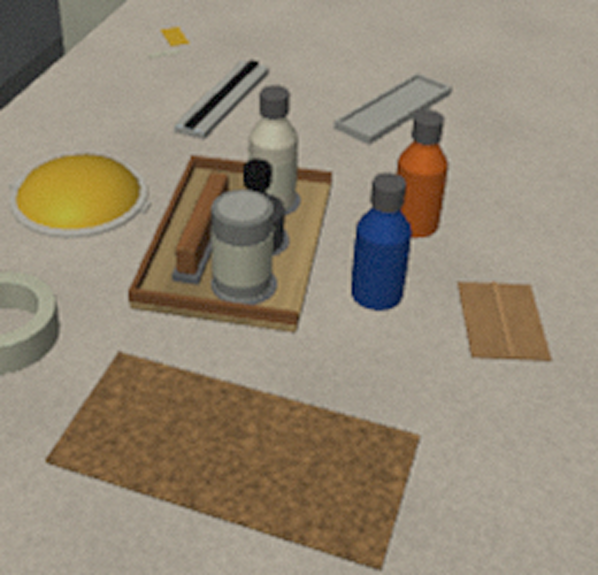

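```bash
cat > h.py <<'E'
import numpy as np,cv2
from scipy.optimize import minimize
np.set_printoptions(precision=4,suppress=True)
def cam(c): return dict(np.load(f"cam_{c}.npz"))
def proj(C,P):
    P=np.atleast_2d(P); T=C["world_to_cam"]; q=P@T[:3,:3].T+T[:3,3]
    return np.c_[C["fx"]*q[:,0]/q[:,2]+C["cx"],C["fy"]*q[:,1]/q[:,2]+C["cy"]]
def back(C,uv,z):
    uv=np.atleast_2d(uv); T=C["world_to_cam"];R=T[:3,:3];o=-R.T@T[:3,3]
    d=np.c_[(uv[:,0]-C["cx"])/C["fx"],(uv[:,1]-C["cy"])/C["fy"],np.ones(len(uv))]@R
    return o+d*((z-o[2])/d[:,2])[:,None]
def rect(C,im,z,x0,x1,y0,y1,s=0.001):
    # output: rows = x decreasing down (x up), cols = y decreasing to the right
    W=int((y1-y0)/s);H=int((x1-x0)/s)
    g=np.array([[x1,y1,z],[x1,y0,z],[x0,y0,z],[x0,y1,z]])
    M=cv2.getPerspectiveTransform(proj(C,g).astype(np.float32),np.float32([[0,0],[W,0],[W,H],[0,H]]))
    return cv2.warpPerspective(im,M,(W,H),flags=cv2.INTER_CUBIC)
E
python3 - <<'E'
from h import *
for n,z in [("mat",.004),("rest",.012),("scale",.008),("caddy",.012),("squeegee",.025)]:
    for c in ["scene","side"]:
        try: m=np.load(f"m_{c}_{n}.npy")
        except: continue
        C=cam(c); cs=max(cv2.findContours(m.astype(np.uint8),0,1)[0],key=cv2.contourArea)[:,0,:]
        w=back(C,cs.astype(float),z)[:,:2]; r=cv2.minAreaRect((w*1000).astype(np.float32)); print(n,c,r)
for c in ["scene","side"]:
    cv2.imwrite(f"pics/r_{c}.png",cv2.resize(rect(cam(c),cv2.imread(f"raw_{c}.png"),.01,.48,.72,-.13,.19),None,fx=2.4,fy=2.4))
prof={"bottle":[(0,27),(85,27),(114,16),(140,16)],"tin":[(0,30),(96,30)],"weight":[(0,30),(42,30),(50,10),(72,10),(72,15),(96,15)]}
from cell import *
for n,g in [("bottle",(.585,-.052)),("tin",(.57,.097)),("weight",(.579,.024))]:
    for c in ["scene","side"]:
        C=cam(c); ms=[q["region"] for q in cut_out(n,c)]
        if not ms: continue
        def sil(p,base=.010):
            t=np.linspace(0,2*np.pi,40,endpoint=False); im=np.zeros((1600,2560),np.uint8)
            pr=prof[n]
            for (h1,r1),(h2,r2) in zip(pr[:-1],pr[1:]):
                P=np.concatenate([np.c_[p[0]+r*np.cos(t)/1e3,p[1]+r*np.sin(t)/1e3,np.full(40,base+h/1e3)] for h,r in[(h1,r1),(h2,r2)]])
                cv2.fillConvexPoly(im,cv2.convexHull((proj(C,P)*4+1.5).astype(np.int32)),255)
            return cv2.resize(im,(640,400),interpolation=cv2.INTER_AREA)/255.
        m=max(ms,key=lambda m:(sil(g)*m).sum()).astype(float)
        f=lambda p: np.abs(sil(p)-m).sum()
        b=minimize(f,g,method="Nelder-Mead",options=dict(initial_simplex=[g,(g[0]+.006,g[1]),(g[0],g[1]+.006)],xatol=1e-4))
        print(n,c,b.x,b.fun,m.sum())
E
```

```text
mat scene ((503.51019287109375, 298.8477478027344), (141.3369598388672, 292.92742919921875), 89.92540740966797)
mat side ((498.05804443359375, 296.33465576171875), (145.8394775390625, 291.2928161621094), 89.724365234375)
rest scene ((512.416259765625, -309.2708740234375), (199.25376892089844, 63.58017349243164), 65.86182403564453)
rest side ((502.5650939941406, -312.0153503417969), (202.8279571533203, 70.20933532714844), 67.7374267578125)
scale scene ((730.223876953125, -259.9456481933594), (215.697509765625, 50.389686584472656), 85.1327133178711)
scale side ((724.6883544921875, -265.969970703125), (224.50953674316406, 54.985252380371094), 84.87290954589844)
caddy side ((600.3239135742188, 20.88983154296875), (177.8454132080078, 287.9767150878906), 8.931848526000977)
squeegee scene ((630.565673828125, 45.63679885864258), (56.94510269165039, 160.5037841796875), 7.5866007804870605)
squeegee side ((636.6948852539062, 37.76106262207031), (35.97874069213867, 193.99636840820312), 13.08668041229248)
bottle scene [ 0.5887 -0.0488] 78.72941176470589 972.0
bottle side [ 0.5879 -0.0615] 339.2117647058824 671.0
tin scene [0.5693 0.1016] 81.88627450980391 1141.0
tin side [0.5668 0.0961] 59.909803921568624 1164.0
weight scene [0.5786 0.0264] 134.3019607843137 665.0
weight side [0.5793 0.0154] 578.3607843137254 213.0
```

View pics/r_scene.png

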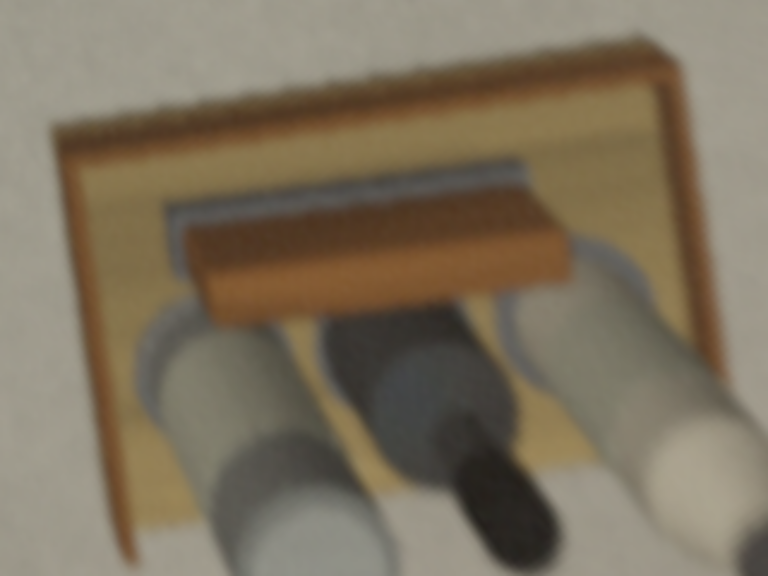

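View pics/r_side.png

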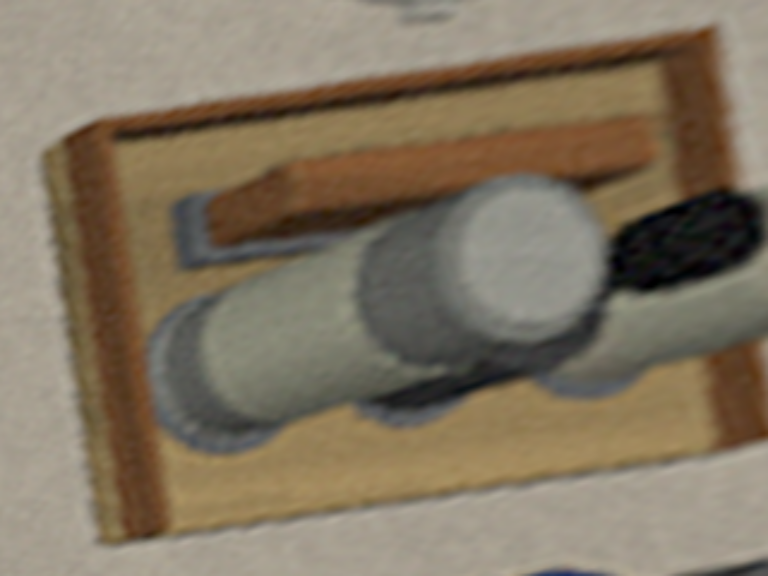

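```bash
R='[[0.5,0.8,0.11],0.65]'; python3 -m pendant '[[[0.4,0.65,0.2],0.65],[[0.5,0.8,0.1],0.65],[[0.5,0.8,0.1],0.65],[[0.5,0.8,0.1],0.65],[[0.5,0.8,0.1],0.65],[[0.5,0.8,0.1],0.65],[[0.5,0.8,0.1],0.65],[[0.5,0.8,0.1],0.65],[[0.5,0.8,0.1],0.65],[[0.5,0.8,0.1],0.65],[[0.5,0.8,0.1],0.65],[[0.5,0.8,0.1],0.65],[[0.5,0.8,0.1],0.65],[[0.5,0.8,0.1],0.65],[[0.5,0.8,0.1],0.65],[[0.5,0.8,0.1],0.65],[[0.5,0.8,0.1],0.65],[[0.2,0.3,0],0],[[0,0,0],0]]' 1
```

```text
t: 4.13
eef_pos: [0.5822, -0.0253, 0.3033]
eef_rot: [-0.0, 0.653, 0.757, 0.001]
force: [0.4, 0.0, 0.2]
opening: 1.001
```

```bash
python3 - <<'E'
from cell import *
from h import *
c="wrist"
r=read_camera(c); im=r["color"][:,:,::-1].copy(); cv2.imwrite("pics/w1.png",im); cv2.imwrite("raw_wrist.png",im)
np.savez(f"cam_{c}.npz",**{k:r[k] for k in["fx","fy","cx","cy","world_to_cam"]})
for n in ["bottle","tin","weight","squeegee","caddy"]:
    for q in pinpoint(n,c)[:3]: print(c,n,round(q["conf"],2),np.array(q["location"]))
    for q in cut_out(n,c)[:2]:
        ys,xs=np.nonzero(q["region"]); print("   mask",round(q["conf"],2),len(xs),xs.mean().round(1),ys.mean().round(1),xs.min(),xs.max(),ys.min(),ys.max())
E
```

```text
wrist bottle 0.97 [ 0.4362  0.0586 -0.0031]
wrist bottle 0.76 [ 0.585  -0.0503  0.0082]
wrist bottle 0.62 [ 0.4226 -0.0763 -0.0007]
   mask 0.91 1911 320.5 197.4 300 340 169 227
   mask 0.7 2813 209.9 92.4 172 246 68 117
wrist tin 0.92 [0.5686 0.1019 0.0094]
wrist tin 0.2 [ 0.5067 -0.3125 -0.0024]
   mask 0.85 2834 323.1 68.6 295 351 37 102
   mask 0.53 8662 466.7 164.5 410 522 114 216
wrist weight 0.82 [0.5777 0.0286 0.0103]
   mask 0.84 1583 322.9 135.5 300 345 113 158
wrist squeegee 0.94 [0.6286 0.0442 0.0106]
wrist squeegee 0.52 [ 0.5982  0.0293 -0.0036]
   mask 0.89 2470 362.2 122.5 349 376 68 179
wrist caddy 0.67 [ 0.5974  0.0278 -0.0007]
wrist caddy 0.23 [0.8037 0.0092 0.0019]
   mask 0.81 13824 340.1 127.6 274 402 35 221
```

View pics/w1.png

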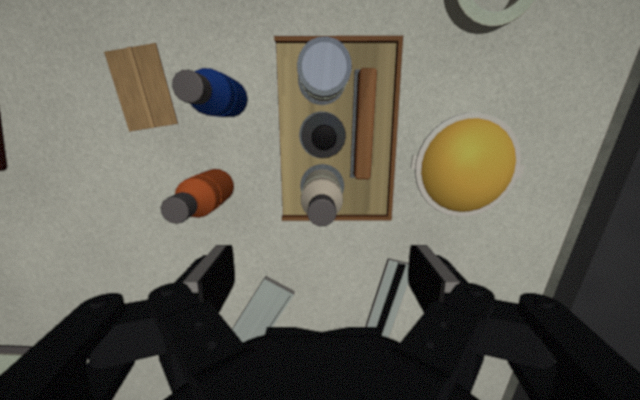

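The white bottle sits at (321,195), the weight at (323,135) and the tin at (323,68). The squeegee is at (362,122) with the far lip to its right. The blue (210,92) and orange (200,195) bottles stand clear on the near side.

```bash
python3 - <<'E'
from cell import *
from h import *
prof={"bottle":[(0,27),(85,27),(114,16),(140,16)],"tin":[(0,30),(96,30)],"weight":[(0,30),(42,30),(50,10),(72,10),(72,15),(96,15)]}
for n,g in [("bottle",(.585,-.052)),("tin",(.57,.1)),("weight",(.579,.025))]:
    for c in ["scene","side","wrist"]:
        if c=="side" and n!="tin": continue
        C=cam(c); ms=[q["region"] for q in cut_out(n,c)]
        if not ms: continue
        def sil(p,base=.010):
            t=np.linspace(0,2*np.pi,40,endpoint=False); im=np.zeros((1600,2560),np.uint8)
            pr=prof[n]
            for (h1,r1),(h2,r2) in zip(pr[:-1],pr[1:]):
                P=np.concatenate([np.c_[p[0]+r*np.cos(t)/1e3,p[1]+r*np.sin(t)/1e3,np.full(40,base+h/1e3)] for h,r in[(h1,r1),(h2,r2)]])
                cv2.fillConvexPoly(im,cv2.convexHull((proj(C,P)*4+1.5).astype(np.int32)),255)
            return cv2.resize(im,(640,400),interpolation=cv2.INTER_AREA)/255.
        m=max(ms,key=lambda m:(sil(g)*m).sum()).astype(float)
        f=lambda p: np.abs(sil(p)-m).sum()
        b=minimize(f,g,method="Nelder-Mead",options=dict(initial_simplex=[g,(g[0]+.006,g[1]),(g[0],g[1]+.006)],xatol=1e-4))
        print(n,c,b.x,b.fun,m.sum())
im=cv2.imread("raw_wrist.png")
z=cv2.resize(im[25:230,260:420],None,fx=2.9,fy=2.9,interpolation=cv2.INTER_CUBIC); cv2.imwrite("pics/w1z.png",z)
C=cam("wrist")
cv2.imwrite("pics/w1r.png",cv2.resize(rect(C,im,.024,.48,.72,-.13,.19),None,fx=2.4,fy=2.4))
E
```

```text
bottle scene [ 0.5887 -0.0488] 78.72941176470589 972.0
bottle wrist [ 0.5863 -0.0531] 65.56078431372549 1911.0
tin scene [0.5692 0.1017] 81.13333333333333 1141.0
tin side [0.5666 0.096 ] 61.36862745098039 1164.0
tin wrist [0.5667 0.0973] 75.2078431372549 2834.0
weight scene [0.5785 0.0266] 134.7921568627451 665.0
weight wrist [0.578  0.0233] 70.53725490196078 1583.0
```

View pics/w1z.png

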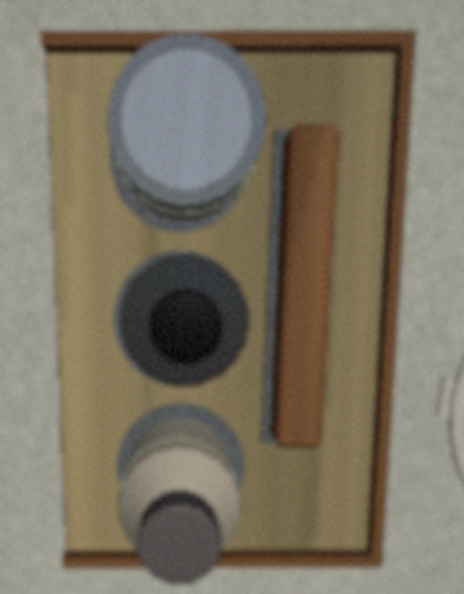

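View pics/w1r.png

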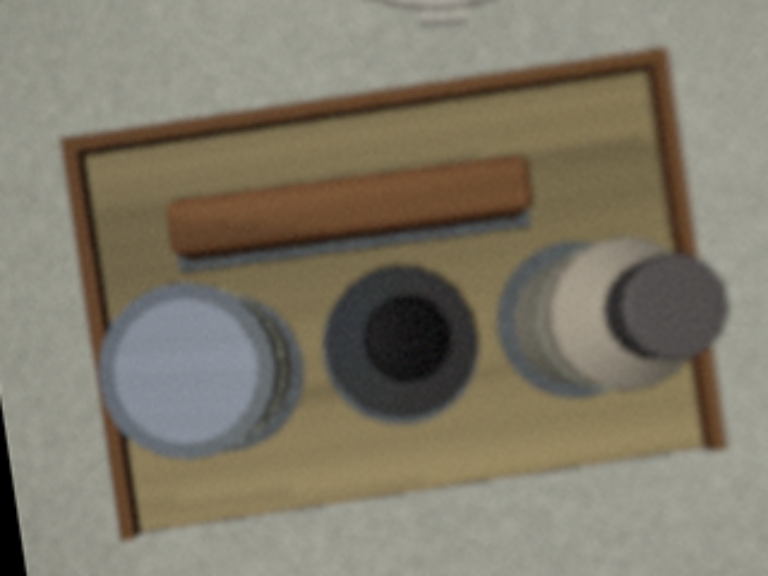

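```bash
python3 -m pendant '[[[0.11,-0.67,0],0],[[0,0,-0.8],0],[[0,0,-0.8],0],[[0,0,-0.8],0],[[0,0,-0.8],0],[[0,0,0],0],[[0,0,0],0]]'; cat > w.py <<'E'
import sys
from cell import *
from h import *
r=read_camera("wrist"); im=r["color"][:,:,::-1].copy(); cv2.imwrite(f"pics/{sys.argv[1]}.png",im)
np.savez("cam_wrist.npz",**{k:r[k] for k in["fx","fy","cx","cy","world_to_cam"]})
s=telemetry.observe(); p=s["eef_pos"];print(p,s["force"])
C=cam("wrist")
T=np.array([p+[0,0,dz] for dz in (0,-.05)]); print("tcp px",proj(C,T))
E
python3 w.py w2
```

```text
t: 5.62
eef_pos: [0.5839, -0.0548, 0.1737]
eef_rot: [-0.002, 0.654, 0.756, -0.001]
force: [-0.0, 0.1, 0.4]
opening: 1.002
[ 0.5856 -0.0551  0.1762] [ 0.1021  0.0116 -0.3613]
tcp px [[324.0803 251.8295]
 [323.6475 221.0479]]
```

View pics/w2.png

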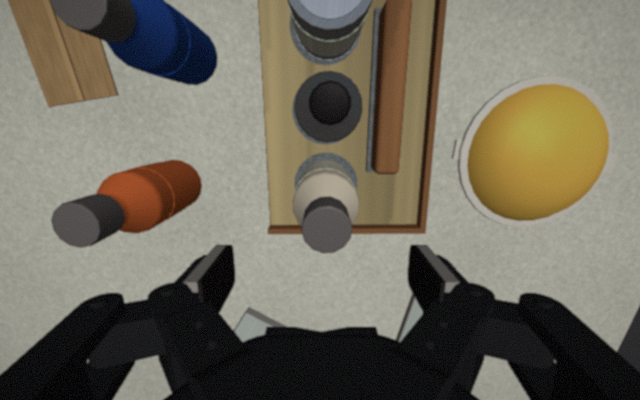

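```bash
python3 - <<'E'
from h import *
from cell import *
im=cv2.imread("pics/w2.png"); C=cam("wrist")
z=cv2.resize(im[180:300,180:460],None,fx=2.8,fy=2.8,interpolation=cv2.INTER_CUBIC); cv2.imwrite("pics/w2z.png",z)
g=cv2.cvtColor(im,cv2.COLOR_BGR2GRAY)
print(back(C,[[326.5,227]],.15), C["world_to_cam"])
T=C["world_to_cam"];print(-T[:3,:3].T@T[:3,3])
for y in (215,225,235): print(g[y,295:360])
E
```

```text
[[ 0.5866 -0.0506  0.15  ]] [[ 0.9897  0.1431 -0.0045 -0.5693]
 [ 0.1394 -0.9562  0.2575 -0.153 ]
 [ 0.0325 -0.2555 -0.9663  0.2894]
 [ 0.      0.      0.      1.    ]]
[0.5753 0.0091 0.3165]
[105 100 103 103 106 106 110 102  83  58  38  51  65  79  86  88  83  85
  85  86  84  86  87  88  85  84  86  86  86  86  86  88  87  85  87  83
  85  85  85  89  83  85  86  83  82  85  85  86  85  90  83  74  62  78
 111 129 131 129 128 129 127 122 120 118 116]
[76 75 75 70 69 70 70 72 78 83 82 84 83 84 81 83 86 85 84 83 86 80 82 85
 87 86 86 84 85 84 82 85 88 82 84 85 82 83 83 83 87 84 82 82 83 83 85 83
 85 82 85 84 82 85 85 83 70 65 60 62 61 65 62 62 63]
[163 164 163 162 161 162 156 132  99  79  81  85  80  83  85  85  83  86
  81  86  82  84  82  84  84  85  85  86  82  83  86  87  81  86  83  81
  82  83  82  85  80  86  84  83  83  84  84  82  87  84  84  85  83  85
  81 103 136 159 167 166 159 159 157 160 163]
```

View pics/w2z.png

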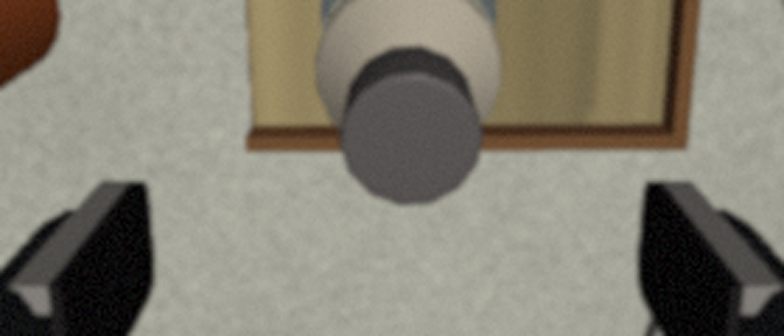

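```bash
python3 -m pendant '[[[0.06,0.06,0],0],[[0,0,-0.6],0],[[0,0,-0.5],0],[[0,0,-0.2],0],[[0,0,0],0]]';python3 w.py w3; python3 w.py w3; python3 w.py w3
```

```text
t: 6.08
eef_pos: [0.5875, -0.0525, 0.123]
eef_rot: [-0.001, 0.654, 0.756, -0.0]
force: [-1.0, -0.0, 0.0]
opening: 0.995
[ 0.5882 -0.0527  0.1242] [-0.0806 -0.4626 -0.2494]
tcp px [[322.1503 250.159 ]
 [321.9431 219.8833]]
[ 0.5888 -0.0529  0.1251] [-0.3462 -0.9232  0.5106]
tcp px [[322.005  249.7871]
 [321.7172 219.6069]]
[ 0.5892 -0.053   0.1255] [-0.8874  0.2842  0.4178]
tcp px [[321.4478 249.2159]
 [321.1847 219.194 ]]
```

View pics/w3.png

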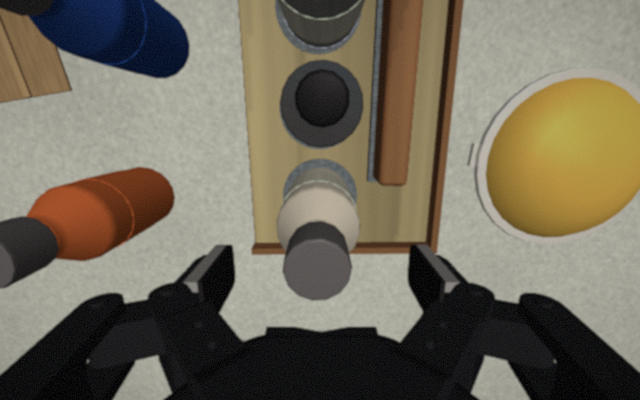

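```bash
python3 -m pendant '[[[-0.04,0,0],0],[[0,0,0],0],[[0,0,0],0],[[0,0,0],0]]';python3 w.py w4; python3 - <<'E'
from h import *
im=cv2.imread("pics/w4.png");g=cv2.cvtColor(im,cv2.COLOR_BGR2GRAY)
for y in (262,268): print(g[y,275:362])
for y in (285,): print(g[y,222:240],g[y,400:420])
E
```

```text
t: 6.57
eef_pos: [0.5864, -0.0528, 0.1239]
eef_rot: [0.0, 0.654, 0.756, 0.0]
force: [-0.2, -0.4, 0.0]
opening: 1.0
[ 0.5863 -0.0528  0.1237] [ 0.538   0.6273 -0.3298]
tcp px [[320.6917 248.45  ]
 [320.6972 218.7194]]
[175 177 181 184 184 181 178 177 178 176 174 173 166 144 108  86  85  89
  86  87  87  90  86  89  90  87  90  88  89  89  86  88  91  89  91  89
  88  90  91  88  92  87  88  89  91  88  89  92  90  88  90  88  89  88
  92  87  91  91  90  87  90  90  90  88  93  89  91  86  90  90  91  92
  88  91  90  90  92  91  85  78 101 145 170 176 175 177 177]
[175 174 175 175 177 177 178 176 176 176 178 171 154 114  83  82  87  92
  86  88  89  89  88  89  87  90  86  86  87  87  90  88  91  91  87  92
  89  86  88  87  88  88  88  89  87  89  92  89  91  89  85  88  91  86
  89  85  89  92  86  89  86  88  88  90  87  92  91  88  91  87  91  89
  88  90  89  89  89  87  88  87  83  94 132 160 167 173 173]
[ 11  10   4   5  19  10  12  12   1  11  52 100 146 174 178 179 180 179] [172 175 173 175 171 172 172 163 132  84  31   7   4   9  11   1   3  10
  14  13]
```

```bash
python3 -m pendant '[[[0.015,0,0],0],[[0,0,0],0],[[0,0,0],0],[[0,0,0],0],[[0,0,0],0],[[0,0,0],0],[[0,0,0],0],[[0,0,0],0],[[0,0,0],0],[[0,0,0],0]]' -1; python3 w.py w5
```

```text
t: 7.45
eef_pos: [0.587, -0.0528, 0.1235]
eef_rot: [0.0, 0.654, 0.756, 0.0]
force: [0.6, 0.5, 1.6]
opening: 0.354
[ 0.5869 -0.0528  0.1235] [0.4448 0.0582 1.839 ]
tcp px [[320.8743 248.6641]
 [320.8605 218.8632]]
```

View pics/w5.png

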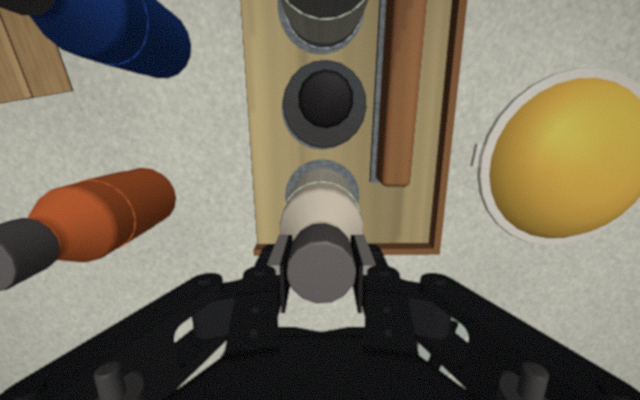

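```bash
python3 -m pendant '[[[0,0,0.3],0],[[0,0,0.8],0],[[0,0,0.9],0],[[0,0,0.8],0],[[0,0,0.4],0],[[0,0.4,0],0],[[0,0.8,0],0],[[0,0.9,0],0],[[0,0.9,0],0],[[0.1,0.9,0],0],[[0.1,0.9,0],0],[[0.15,0.9,0],0],[[0,0.9,0],0],[[0,0.9,0],0],[[0,0.8,0],0],[[0,0.43,0],0],[[0,0,0],0],[[0,0,0],0],[[0,0,0],0]]'; python3 w.py w6
```

```text
t: 9.08
eef_pos: [0.6005, 0.2955, 0.2509]
eef_rot: [-0.0, 0.655, 0.756, -0.001]
force: [0.2, -0.7, -2.5]
opening: 0.354
[0.6007 0.2951 0.2511] [ 0.1207 -0.27   -3.0332]
tcp px [[321.2264 249.5499]
 [321.2569 219.4669]]
```

View pics/w6.png

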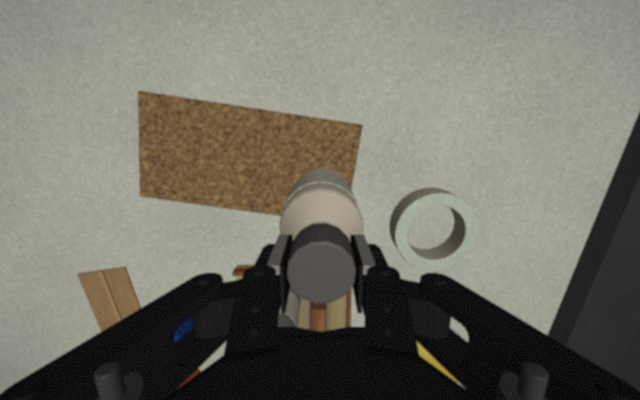

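```bash
python3 - <<'E'
from h import *
C=cam("wrist"); print(back(C,[[138,91],[362,125],[140,195]],.004))
E
python3 -m pendant '[[[0,0,-0.5],0],[[0,0,-0.9],0],[[0,0,-0.9],0],[[0,0,-0.6],0],[[0,0,-0.2],0],[[0,0,0],0],[[0,0,0],0],[[0,0,0],0]]'; python3 w.py w7
```

```text
[[0.356  0.3654 0.004 ]
 [0.6442 0.3649 0.004 ]
 [0.356  0.2284 0.004 ]]
t: 9.8
eef_pos: [0.6027, 0.2965, 0.1304]
eef_rot: [0.001, 0.655, 0.756, 0.002]
force: [0.4, -0.4, -2.6]
opening: 0.355
[0.6028 0.2968 0.1306] [ 0.4858  0.2906 -2.7582]
tcp px [[321.0938 248.4747]
 [320.7459 218.7486]]
```

View pics/w7.png

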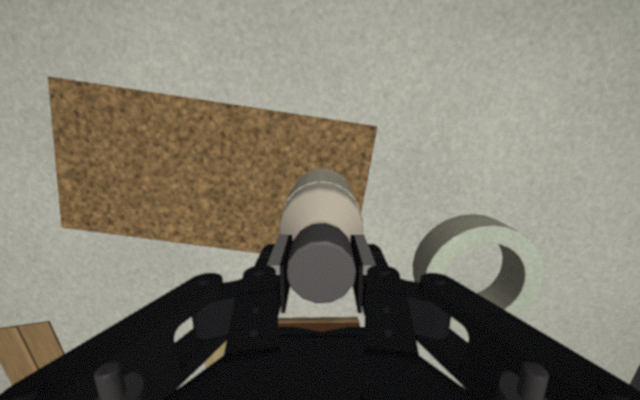

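```bash
python3 -m pendant '[[[0,0,-0.15],0],[[0,0,-0.12],0],[[0,0,0],0],[[0,0,0],0],[[0,0,0],0]]'; python3 -m pendant '[[[0,0,-0.03],0],[[0,0,0],0],[[0,0,0],0]]'
```

```text
t: 10.27
eef_pos: [0.6017, 0.2968, 0.1176]
eef_rot: [0.001, 0.654, 0.756, 0.001]
force: [2.0, 0.4, 2.4]
opening: 0.351
t: 10.52
eef_pos: [0.602, 0.297, 0.1175]
eef_rot: [0.001, 0.654, 0.756, 0.001]
force: [0.7, 0.2, 7.1]
opening: 0.356
```

```bash
python3 -m pendant '[[[0,0,0],0],[[0,0,0],0],[[0,0,0],0],[[0,0,0],0],[[0,0,0],0]]' 0.3; python3 -m pendant '[[[0,0,0.3],0],[[0,0,0.9],0],[[0,0,0.9],0],[[0,0,0],0],[[0,0,0],0],[[0,0,0],0]]' 0.3;python3 w.py w8
```

```text
t: 10.93
eef_pos: [0.6003, 0.2964, 0.1148]
eef_rot: [-0.0, 0.654, 0.756, -0.0]
force: [0.0, 0.1, -0.3]
opening: 0.65
t: 11.43
eef_pos: [0.6008, 0.2965, 0.2001]
eef_rot: [0.0, 0.654, 0.756, 0.0]
force: [0.2, 0.2, -0.6]
opening: 0.651
[0.6001 0.2963 0.1986] [-0.076   0.6619 -0.7885]
tcp px [[319.567  247.7798]
 [319.8351 218.4247]]
```

View pics/w8.png

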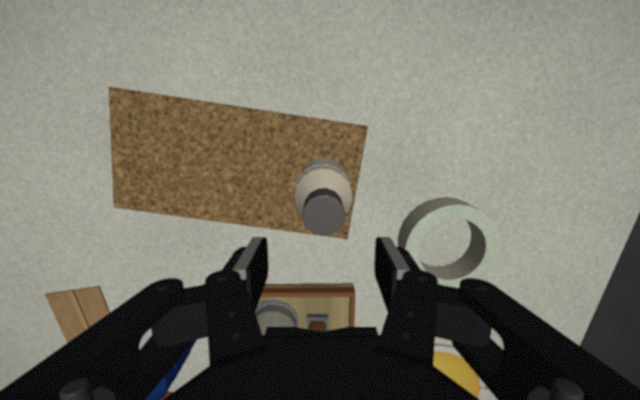

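```bash
python3 -m pendant '[[[0,-0.5,0],0],[[-0.1,-0.9,0],0],[[-0.1,-0.9,0],0],[[-0.1,-0.9,0],0],[[-0.1,-0.9,0],0],[[-0.1,-0.9,0],0],[[-0.06,-0.9,0],0],[[0,-0.9,0],0],[[0,0,-0.7],0],[[0,0,-0.8],0],[[0,0,-0.5],0],[[0,0,0],0],[[0,0,0],0],[[0,0,0],0],[[0,0,0],0]]' 0.3;python3 w.py w9
```

```text
t: 12.73
eef_pos: [0.5795, 0.0246, 0.1211]
eef_rot: [0.001, 0.654, 0.756, 0.001]
force: [0.1, 0.5, 0.4]
opening: 0.649
[0.5797 0.0246 0.1212] [-0.5492  0.257   0.3218]
tcp px [[321.0979 248.8265]
 [320.8826 218.9332]]
```

View pics/w9.png

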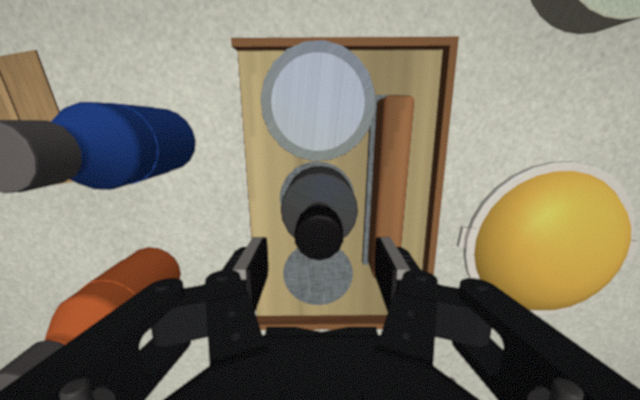

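```bash
python3 -m pendant '[[[-0.01,0.06,-0.4],0],[[0,0,-0.5],0],[[0,0,-0.23],0],[[0,0,0],0],[[0,0,0],0],[[0,0,0],0]]' 0.3;python3 w.py w10; python3 - <<'E'
from h import *
im=cv2.imread("pics/w10.png");cv2.imwrite("pics/w10z.png",cv2.resize(im[180:330,220:420],None,fx=3.5,fy=3.5,interpolation=cv2.INTER_CUBIC))
E
```

```text
t: 13.28
eef_pos: [0.5789, 0.0268, 0.0755]
eef_rot: [0.001, 0.654, 0.756, 0.001]
force: [-0.2, 0.9, 0.3]
opening: 0.651
[0.579  0.0268 0.0756] [ 0.0385  1.669  -0.341 ]
tcp px [[321.2006 248.8714]
 [321.0156 218.9799]]
```

View pics/w10z.png

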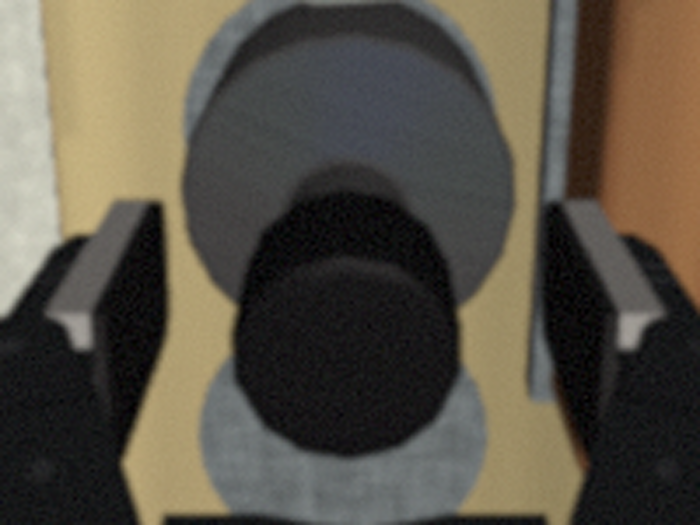

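```bash
python3 -m pendant '[[[-0.035,-0.005,0],0],[[0,0,0],0],[[0,0,0],0],[[0,0,0],0]]' 0.3; python3 -m pendant '[[[0,0,0],0],[[0,0,0],0],[[0,0,0],0],[[0,0,0],0],[[0,0,0],0],[[0,0,0],0],[[0,0,0],0],[[0,0,0],0]]' -1;python3 w.py w11; python3 - <<'E'
from h import *
im=cv2.imread("pics/w11.png");cv2.imwrite("pics/w11z.png",cv2.resize(im[150:330,220:420],None,fx=3.,fy=3.,interpolation=cv2.INTER_CUBIC))
E
```

```text
t: 13.67
eef_pos: [0.5767, 0.0266, 0.0745]
eef_rot: [0.0, 0.654, 0.756, 0.0]
force: [-0.3, -0.1, 0.2]
opening: 0.643
t: 14.33
eef_pos: [0.5769, 0.0267, 0.0744]
eef_rot: [0.0, 0.654, 0.756, 0.0]
force: [2.0, -0.4, 1.8]
opening: 0.329
[0.5769 0.0267 0.0744] [2.2895 0.3651 1.5953]
tcp px [[320.8597 248.6598]
 [320.8263 218.8627]]
```

View pics/w11z.png

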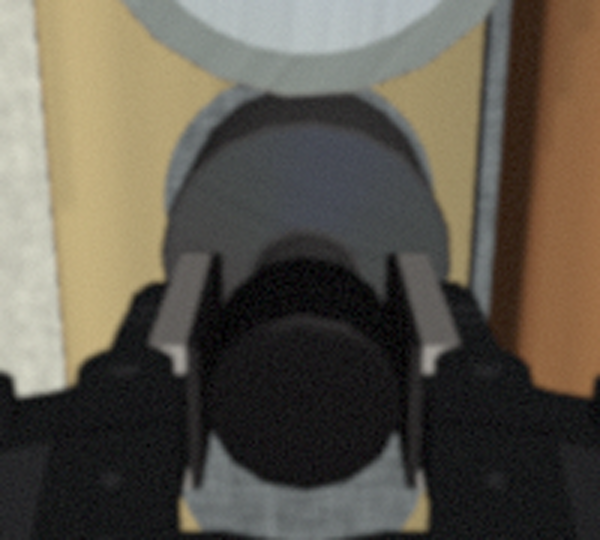

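```bash
python3 -m pendant '[[[0,0,0.3],0],[[0,0,0.8],0],[[0,0,0.9],0],[[0,0,0.8],0],[[0,0,0.4],0],[[0,0.4,0],0],[[-0.2,0.8,0],0],[[-0.3,0.9,0],0],[[-0.3,0.9,0],0],[[-0.3,0.9,0],0],[[-0.3,0.9,0],0],[[-0.3,0.8,0],0],[[-0.2,0.7,0],0],[[0,0.45,0],0],[[0,0,0],0],[[0,0,0],0],[[0,0,0],0]]'; python3 -m pendant '[[[0,0,-0.5],0],[[0,0,-0.9],0],[[0,0,-0.9],0],[[0,0,-0.6],0],[[0,0,-0.2],0],[[0,0,0],0],[[0,0,0],0],[[0,0,0],0],[[0,0,0],0]]';python3 w.py w12
```

```text
t: 15.8
eef_pos: [0.4995, 0.2958, 0.201]
eef_rot: [-0.0, 0.654, 0.756, -0.002]
force: [-0.1, 0.1, -7.3]
opening: 0.336
t: 16.55
eef_pos: [0.5025, 0.2973, 0.0809]
eef_rot: [0.001, 0.655, 0.756, 0.002]
force: [-0.1, 0.4, -5.1]
opening: 0.335
[0.5023 0.2973 0.0806] [ 0.4735  0.3712 -6.3328]
tcp px [[320.3492 248.4229]
 [320.176  218.8043]]
```

View pics/w12.png

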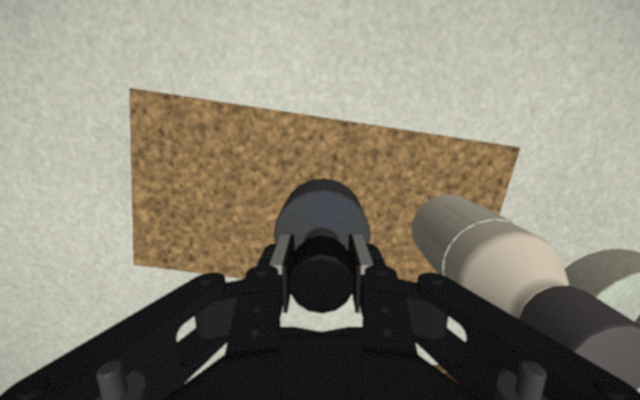

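```bash
python3 -m pendant '[[[0,0,-0.15],0],[[0,0,-0.12],0],[[0,0,0],0],[[0,0,0],0],[[0,0,0],0],[[0,0,0],0]]'; python3 -m pendant '[[[0,0,-0.03],0],[[0,0,0],0],[[0,0,0],0],[[0,0,0],0]]'
```

```text
t: 17.1
eef_pos: [0.5016, 0.2971, 0.0684]
eef_rot: [0.001, 0.654, 0.756, 0.001]
force: [0.5, 0.8, 3.0]
opening: 0.333
t: 17.43
eef_pos: [0.5019, 0.2973, 0.0682]
eef_rot: [0.001, 0.654, 0.756, 0.001]
force: [0.3, -0.9, 9.4]
opening: 0.334
```

```bash
python3 -m pendant '[[[0,0,0],0],[[0,0,0],0],[[0,0,0],0],[[0,0,0],0],[[0,0,0],0]]' 0.2; python3 -m pendant '[[[0,0,0.4],0],[[0,0,0.9],0],[[0,0,0.9],0],[[0,0,0.3],0],[[0,-0.5,0],0],[[0.3,-0.8,0],0],[[0.3,-0.9,0],0],[[0.4,-0.9,0],0],[[0.4,-0.9,0],0],[[0.24,-0.9,0],0],[[0,0,0],0],[[0,0,0],0],[[0,0,0],0]]' 0.2;python3 -m pendant '[[[0,0,0],0],[[0,0,-0.4],0],[[0,0,-0.3],0],[[0,0,0],0],[[0,0,0],0],[[0,0,0],0]]' 1;python3 w.py w13
```

```text
t: 17.85
eef_pos: [0.5001, 0.2965, 0.0656]
eef_rot: [-0.0, 0.654, 0.756, -0.0]
force: [0.5, -0.1, 0.2]
opening: 0.599
t: 18.93
eef_pos: [0.5657, 0.1008, 0.1656]
eef_rot: [-0.001, 0.655, 0.756, -0.0]
force: [0.5, 1.1, -0.5]
opening: 0.598
t: 19.43
eef_pos: [0.566, 0.1013, 0.1382]
eef_rot: [-0.0, 0.654, 0.756, -0.0]
force: [-0.7, 0.8, -0.7]
opening: 1.0
[0.5664 0.1011 0.1386] [-0.1881  0.9125  0.4868]
tcp px [[321.5826 249.4085]
 [321.4565 219.3923]]
```

View pics/w13.png

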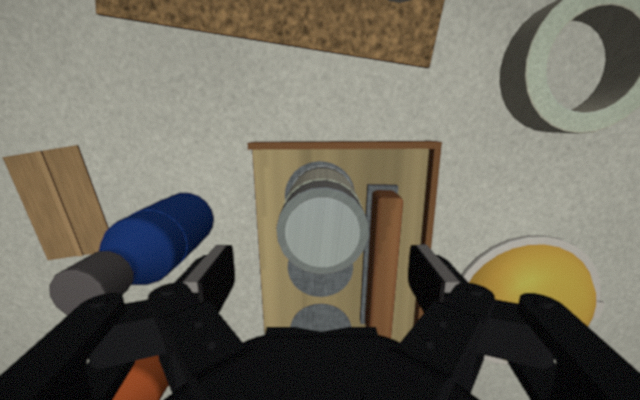

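```bash
python3 -m pendant '[[[0.02,0,-0.5],0],[[0,0,-0.7],0],[[0,0,-0.45],0],[[0,0,0],0],[[0,0,0],0],[[0,0,0],0],[[0,0,0],0]]' 1;python3 w.py w14; python3 - <<'E'
from h import *
im=cv2.imread("pics/w14.png");cv2.imwrite("pics/w14z.png",cv2.resize(im[180:340,200:440],None,fx=3.,fy=3.,interpolation=cv2.INTER_CUBIC))
E
```

```text
t: 20.07
eef_pos: [0.5686, 0.1007, 0.0743]
eef_rot: [0.001, 0.654, 0.756, 0.001]
force: [0.6, -0.9, 0.1]
opening: 0.998
[0.5685 0.1008 0.0742] [ 0.5787 -0.4877  0.5209]
tcp px [[320.6945 248.5553]
 [320.51   218.7802]]
```

View pics/w14z.png

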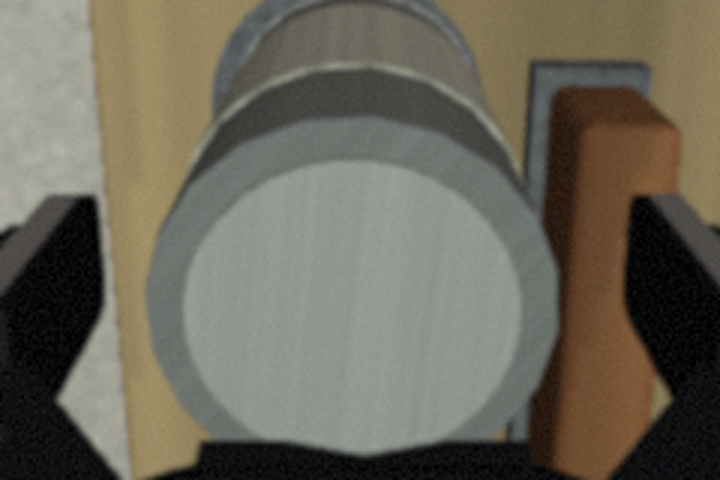

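```bash
python3 -m pendant '[[[-0.03,0,0],0],[[0,0,0],0],[[0,0,0],0],[[0,0,0],0],[[0,0,0],0]]' 1;python3 w.py w15; python3 - <<'E'
from h import *
im=cv2.imread("pics/w15.png");g=cv2.cvtColor(im,6)
for y in (275,282): print(g[y,230:260],g[y,376:396])
print(g[262,225:245],g[262,400:420])
E
```

```text
t: 20.53
eef_pos: [0.5657, 0.1007, 0.0722]
eef_rot: [0.0, 0.654, 0.756, 0.0]
force: [-0.1, -0.4, 0.5]
opening: 1.001
[0.5657 0.1006 0.0721] [-0.4331  0.0748  0.0119]
tcp px [[320.8411 248.6384]
 [320.8641 218.8663]]
[ 18   8   5  17  70 125 155 165 163 160 143 123 128 132 134 132 133 139
 138 142 141 144 145 138 122 116 114 117 113 114] [147 145 144 133 119 113 110 110 111 112 112 115 113 110 115 115 115  91
  59  52]
[ 13   4   3  48  97 137 158 163 162 158 156 144 130 127 132 133 134 135
 136 140 140 142 142 130 117 112 112 113 111 112] [146 147 150 144 137 122 110 113 113 115 115 113 115 115 113 112 102  77
  56  56]
[ 19   9  16   8   9   2   2  23  70 126 152 161 161 157 146 127 129 135
 136 135] [76 77 76 76 79 80 76 76 55 34 13  0  5  9  5  2 11  8 15  6]
```

```bash
python3 -m pendant '[[[0.018,0,0],0],[[0,0,0],0],[[0,0,0],0],[[0,0,0],0]]' 1; python3 -m pendant '[[[0,0,0],0],[[0,0,0],0],[[0,0,0],0],[[0,0,0],0],[[0,0,0],0],[[0,0,0],0],[[0,0,0],0],[[0,0,0],0]]' -1;python3 w.py w16
```

```text
t: 20.92
eef_pos: [0.5665, 0.1006, 0.072]
eef_rot: [-0.0, 0.654, 0.756, -0.0]
force: [-0.6, 0.1, -0.5]
opening: 0.999
t: 21.58
eef_pos: [0.5669, 0.1006, 0.0725]
eef_rot: [0.0, 0.654, 0.756, 0.0]
force: [0.3, -0.9, 2.8]
opening: 0.682
[0.5669 0.1007 0.0725] [1.8011 0.2418 3.7872]
tcp px [[320.9211 248.7133]
 [320.8639 218.9071]]
```

View pics/w16.png

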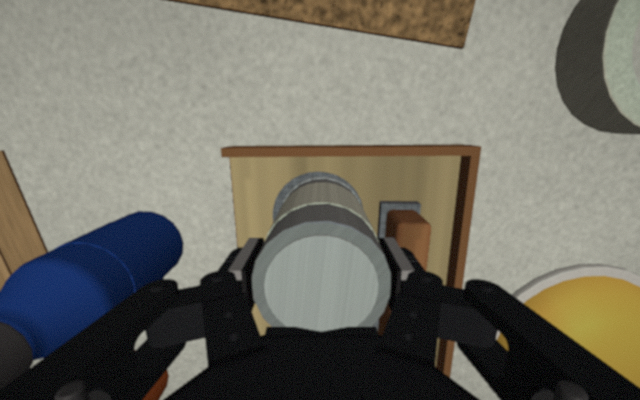

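```bash
python3 -m pendant '[[[0,0,0.3],0],[[0,0,0.8],0],[[0,0,0.9],0],[[0,0,0.6],0],[[0,0,0.2],0],[[-0.3,0.3,0],0],[[-0.5,0.6,0],0],[[-0.6,0.7,0],0],[[-0.6,0.7,0],0],[[-0.6,0.7,0],0],[[-0.6,0.7,0],0],[[-0.5,0.6,0],0],[[-0.3,0.4,0],0],[[-0.15,0.2,0],0],[[0,0,0],0],[[0,0,0],0],[[0,0,0],0]]'; python3 -m pendant '[[[0,0,-0.5],0],[[0,0,-0.9],0],[[0,0,-0.7],0],[[0,0,-0.4],0],[[0,0,-0.15],0],[[0,0,0],0],[[0,0,0],0],[[0,0,0],0],[[0,0,0],0]]';python3 w.py w17
```

```text
t: 23.05
eef_pos: [0.4003, 0.2958, 0.1832]
eef_rot: [-0.0, 0.655, 0.756, -0.001]
force: [-0.3, 1.0, -4.0]
opening: 0.684
t: 23.8
eef_pos: [0.4019, 0.2972, 0.0799]
eef_rot: [0.001, 0.655, 0.756, 0.002]
force: [1.1, -0.3, -3.2]
opening: 0.69
[0.4017 0.2972 0.0797] [-0.0429  0.1155 -4.2208]
tcp px [[320.4018 248.5106]
 [320.3144 218.8568]]
```

View pics/w17.png

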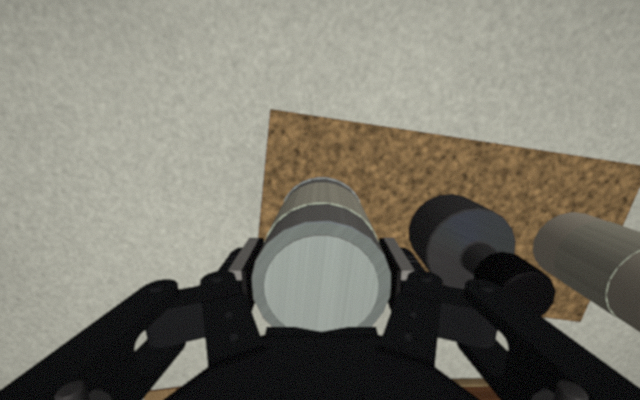

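```bash
python3 -m pendant '[[[0,0,-0.15],0],[[0,0,-0.12],0],[[0,0,0],0],[[0,0,0],0],[[0,0,0],0],[[0,0,0],0]]'; python3 -m pendant '[[[0,0,-0.03],0],[[0,0,0],0],[[0,0,0],0],[[0,0,0],0]]'
```

```text
t: 24.35
eef_pos: [0.4003, 0.2966, 0.0672]
eef_rot: [-0.0, 0.654, 0.756, -0.0]
force: [-0.1, 1.0, -4.1]
opening: 0.687
t: 24.68
eef_pos: [0.4006, 0.2968, 0.0665]
eef_rot: [0.0, 0.654, 0.756, 0.0]
force: [-0.4, -1.2, 0.5]
opening: 0.684
```

```bash
python3 -m pendant '[[[0,0,-0.02],0],[[0,0,0],0],[[0,0,0],0],[[0,0,0],0]]'; python3 -m pendant '[[[0,0,0],0],[[0,0,0],0],[[0,0,0],0],[[0,0,0],0],[[0,0,0],0]]' 0.9; python3 -m pendant '[[[0,0,0.4],0],[[0,0,0.9],0],[[0,0,0.9],0],[[0,0,0.9],0],[[0,0,0.4],0],[[0,0,0],0],[[0,0,0],0]]' 0.9; python3 w.py w18; python3 - <<'E'
from cell import *
from h import *
for c in ["scene","side"]:
    r=read_camera(c); cv2.imwrite(f"pics/b_{c}.png",r["color"][:,:,::-1])
E
```

```text
t: 25.02
eef_pos: [0.4007, 0.2969, 0.0664]
eef_rot: [0.0, 0.654, 0.756, 0.0]
force: [-3.4, -2.4, 8.3]
opening: 0.685
t: 25.43
eef_pos: [0.4005, 0.2967, 0.0653]
eef_rot: [0.0, 0.654, 0.756, 0.0]
force: [0.2, -0.9, 0.1]
opening: 0.949
t: 26.02
eef_pos: [0.4012, 0.297, 0.2064]
eef_rot: [0.001, 0.654, 0.756, 0.001]
force: [-0.3, 0.5, -0.1]
opening: 0.951
[0.4002 0.2965 0.2048] [-0.0847 -0.4527 -0.9454]
tcp px [[319.0072 247.9865]
 [319.2831 218.6659]]
```

View pics/b_side.png

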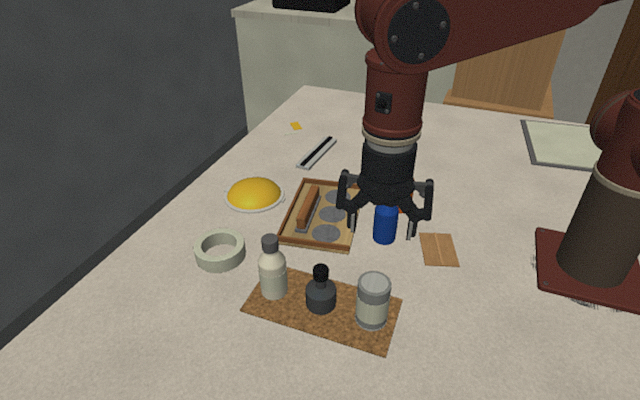

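View pics/w18.png

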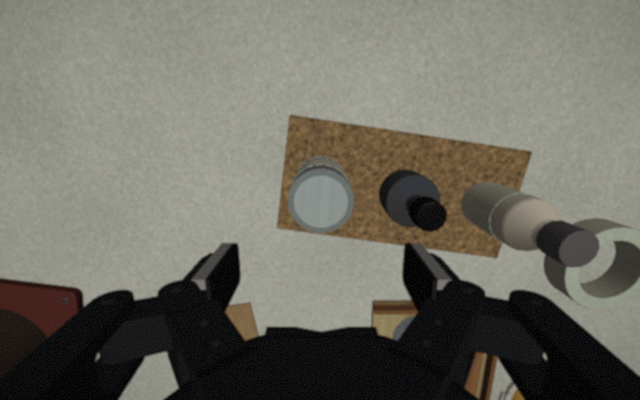

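The bottle, weight and tin all stand upright on the mat (side 272,268; 321,290; 373,300). Next is the squeegee.

```bash
python3 -m pendant '[[[0.3,-0.3,0],0],[[0.6,-0.66,0],0],[[0.65,-0.72,0],0],[[0.65,-0.72,0],0],[[0.65,-0.72,0],0],[[0.65,-0.72,0],0],[[0.65,-0.72,0],0],[[0.65,-0.72,0],0],[[0.6,-0.65,0],0],[[0.33,-0.37,0],0],[[0,0,-0.7],0],[[0,0,-0.8],0],[[0,0,-0.6],0],[[0,0,0],0],[[0,0,0],0],[[0,0,0],0],[[0,0,0],0]]' 0;python3 w.py w19
```

```text
t: 27.58
eef_pos: [0.631, 0.0448, 0.1234]
eef_rot: [0.001, 0.654, 0.756, 0.001]
force: [0.1, 0.5, -0.6]
opening: 0.501
[0.6311 0.0448 0.1237] [ 0.5074  0.9502 -0.1815]
tcp px [[321.1569 248.9231]
 [320.8895 218.9917]]
```

View pics/w19.png

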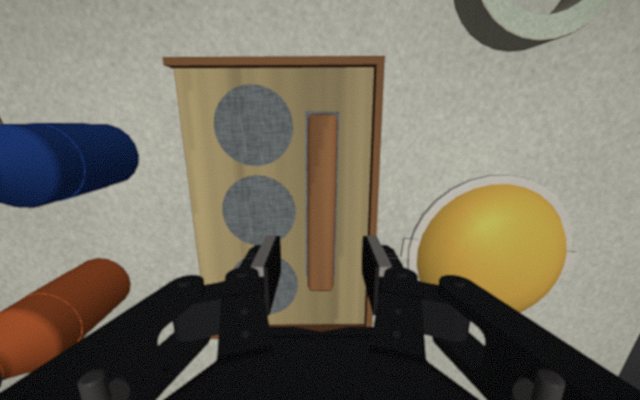

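```bash
python3 - <<'E'
from h import *
C=cam("wrist")
P=back(C,[[308,114],[338,114],[307,291],[333,291]],.052);print(P, P.mean(0))
d=(P[0]+P[1]-P[2]-P[3]); print("yaw",np.degrees(np.arctan2(-d[0],d[1])))
print("discs",back(C,[[253.5,125],[258.5,210]],.01))
E
```

```text
[[ 0.612   0.1138  0.052 ]
 [ 0.633   0.1169  0.052 ]
 [ 0.6298 -0.0269  0.052 ]
 [ 0.6514 -0.0238  0.052 ]] [0.6316 0.045  0.052 ]
yaw 7.329998105613209
discs [[0.5652 0.0992 0.01  ]
 [0.5761 0.024  0.01  ]]
```

```bash
python3 -m pendant '[[[0.02,0,-0.4],-0.15],[[0,0,-0.8],0],[[0,0,-0.7],0],[[0,0,-0.3],0],[[0,0,-0.2],0],[[0,0,0],0],[[0,0,0],0],[[0,0,0],0]]' 0;python3 w.py w20
```

```text
t: 28.3
eef_pos: [0.6322, 0.0446, 0.0276]
eef_rot: [0.001, 0.661, 0.75, 0.001]
force: [0.3, 0.5, -0.1]
opening: 0.496
[0.6322 0.0446 0.0276] [-0.4374  0.8434  0.1276]
tcp px [[320.8207 248.7235]
 [320.6107 218.8792]]
```

View pics/w20.png

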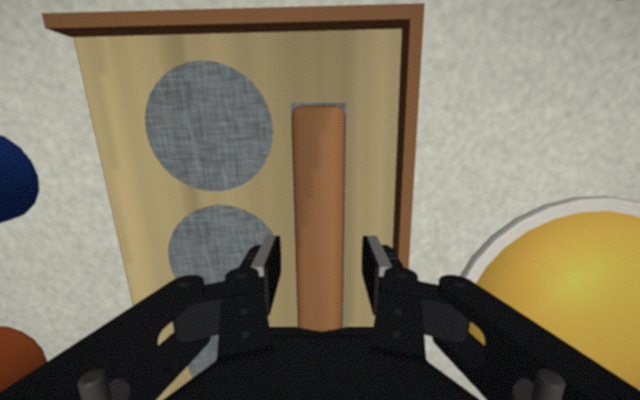

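```bash
python3 -m pendant '[[[0,0,0],0],[[0,0,0],0],[[0,0,0],0],[[0,0,0],0],[[0,0,0],0],[[0,0,0],0],[[0,0,0],0],[[0,0,0],0]]' -1;python3 w.py w21; python3 -m pendant '[[[0,0,0.3],0],[[0,0,0.8],0],[[0,0,0.9],0],[[0,0,0.9],0],[[0,0,0.4],0],[[0,0,0],0],[[0,0,0],0],[[0,0,0],0]]';python3 w.py w22
```

```text
t: 29.02
eef_pos: [0.6317, 0.0446, 0.0269]
eef_rot: [0.001, 0.661, 0.75, 0.001]
force: [-0.1, 0.3, 5.7]
opening: 0.241
[0.6317 0.0446 0.0269] [-0.8663  0.4476  6.68  ]
tcp px [[320.944  248.7408]
 [320.774  218.8999]]
t: 29.73
eef_pos: [0.6292, 0.0447, 0.1557]
eef_rot: [-0.001, 0.661, 0.75, -0.001]
force: [0.6, -0.0, -2.4]
opening: 0.244
[0.6288 0.0447 0.1549] [-0.256   0.4085 -1.9427]
tcp px [[320.1756 248.0002]
 [320.562  218.507 ]]
```

View pics/w22.png

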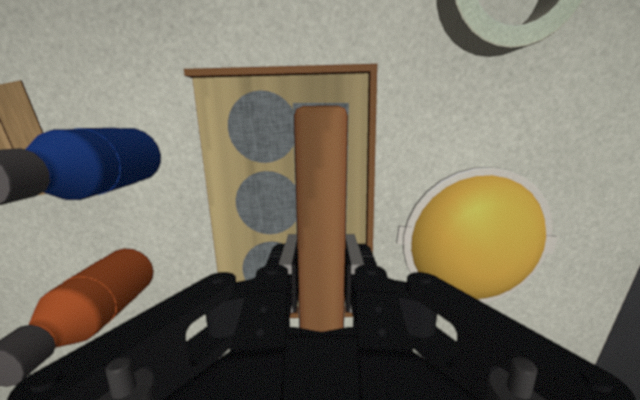

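```bash
python3 -m pendant '[[[0,0,0.8],0],[[0,-0.3,0.8],0],[[-0.2,-0.7,0],-0.32],[[-0.3,-0.85,0],-0.34],[[-0.3,-0.85,0],-0.34],[[-0.3,-0.85,0],-0.34],[[-0.3,-0.85,0],-0.34],[[-0.3,-0.85,0],-0.34],[[-0.3,-0.85,0],-0.34],[[-0.3,-0.85,0],-0.34],[[-0.3,-0.85,0],-0.34],[[-0.3,-0.85,0],-0.34],[[-0.3,-0.85,0],-0.34],[[-0.3,-0.85,0],-0.34],[[-0.3,-0.85,0],-0.34],[[-0.2,-0.5,0],-0.02],[[0,0,0],0],[[0,0,0],0],[[0,0,0],0],[[0,0,0],0]]';python3 w.py w23
```

```text
t: 31.45
eef_pos: [0.4707, -0.4218, 0.2201]
eef_rot: [-0.001, 0.834, 0.551, 0.0]
force: [0.3, 0.6, -1.7]
opening: 0.247
[ 0.4709 -0.4218  0.2205] [ 0.6058  0.3828 -3.0317]
tcp px [[320.4929 249.1303]
 [320.7347 219.2655]]
```

View pics/w23.png

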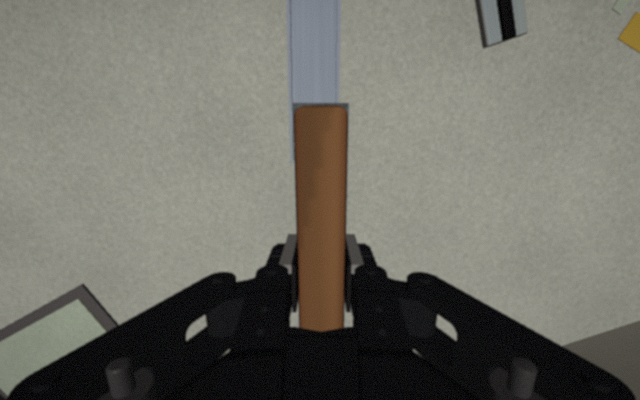

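```bash
python3 -m pendant '[[[0.7,0.2,0],0],[[0.9,0.35,0],0],[[0.5,0.4,0],0],[[0,0.4,0],0],[[0,0,0],0],[[0,0,0],0],[[0,0,0],0],[[0,0,0],0],[[0,0,0],0]]';python3 w.py w24
```

```text
t: 32.25
eef_pos: [0.554, -0.3701, 0.2215]
eef_rot: [0.0, 0.835, 0.55, -0.0]
force: [0.5, 0.6, -1.8]
opening: 0.245
[ 0.554  -0.3701  0.2214] [ 0.1758 -0.3451 -0.6533]
tcp px [[320.1092 248.9722]
 [320.2955 219.1005]]
```

View pics/w24.png

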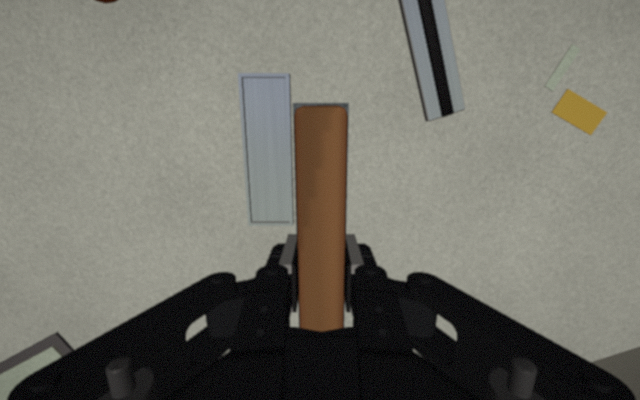

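```bash
python3 - <<'E'
from h import *
im=cv2.imread("pics/w24.png");cv2.imwrite("pics/w24z.png",cv2.resize(im[60:235,225:325],None,fx=3.4,fy=3.4,interpolation=cv2.INTER_CUBIC))
E
```

```text
(no output)
```

View pics/w24z.png

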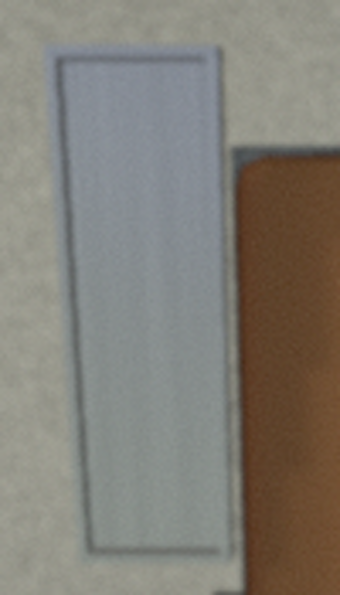

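```bash
python3 - <<'E'
from h import *
C=cam("wrist")
q=np.array([[46,47],[220,46],[83,558],[234,558]])/3.4+[225,60]
P=back(C,q,.012)[:,:2];print(P);c=P.mean(0);print("c",c)
d=P[0]+P[1]-P[2]-P[3];print(np.linalg.norm(d)/2,np.linalg.norm(P[1]-P[0]),np.linalg.norm(P[3]-P[2]),"yaw",np.degrees(np.arctan2(-d[0],d[1])))
e=P[1]+P[3]-P[0]-P[2];print("yaw2",np.degrees(np.arctan2(e[1],e[0])))
from cell import telemetry
s=telemetry.observe();q=s["eef_rot"];print(s["eef_pos"],np.degrees(2*np.arctan2(q[2],q[1]))-90)
print((c-[.5535,-.3701])/.04)
E
```

```text
[[ 0.5159 -0.2244]
 [ 0.5691 -0.2469]
 [ 0.4458 -0.3895]
 [ 0.4984 -0.4121]]
c [ 0.5073 -0.3182]
0.1794961056620628 0.05772162384767491 0.05723099283764122 yaw -23.09165089136091
yaw2 -23.104350888801044
[ 0.554  -0.3701  0.2214] -23.235927018618256
[-1.1545  1.2971]
```

```bash
python3 -m pendant '[[[-0.5,0.5,0],0],[[-0.5,0.6,0],0],[[-0.17,0.21,0],0],[[0,0,-0.5],0],[[0,0,-0.9],0],[[0,0,-0.9],0],[[0,0,-0.9],0],[[0,0,-0.6],0],[[0,0,-0.3],0],[[0,0,0],0],[[0,0,0],0],[[0,0,0],0],[[0,0,0],0]]';python3 w.py w25
```

```text
t: 33.38
eef_pos: [0.5092, -0.3184, 0.06]
eef_rot: [0.002, 0.835, 0.551, 0.001]
force: [-0.3, 0.8, -1.0]
opening: 0.248
[ 0.5091 -0.3182  0.0598] [ 0.5577  0.7457 -2.3719]
tcp px [[319.7802 248.568 ]
 [319.7505 218.7405]]
```

View pics/w25.png

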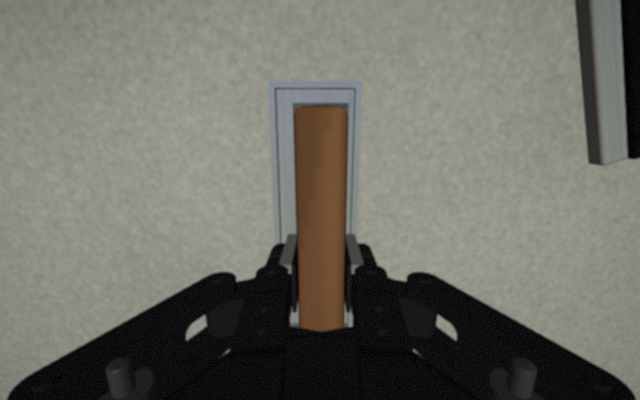

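```bash
python3 -m pendant '[[[-0.04,0.03,-0.4],0],[[0,0,-0.3],0],[[0,0,-0.1],0],[[0,0,0],0],[[0,0,0],0],[[0,0,0],0],[[0,0,0],0]]';python3 w.py w26
```

```text
t: 34.02
eef_pos: [0.5066, -0.3162, 0.0261]
eef_rot: [0.001, 0.835, 0.551, 0.0]
force: [0.6, 1.0, -1.8]
opening: 0.244
[ 0.5065 -0.3161  0.026 ] [ 0.276  -0.3887 -1.1577]
tcp px [[320.0347 248.8601]
 [320.1697 219.0082]]
```

View pics/w26.png

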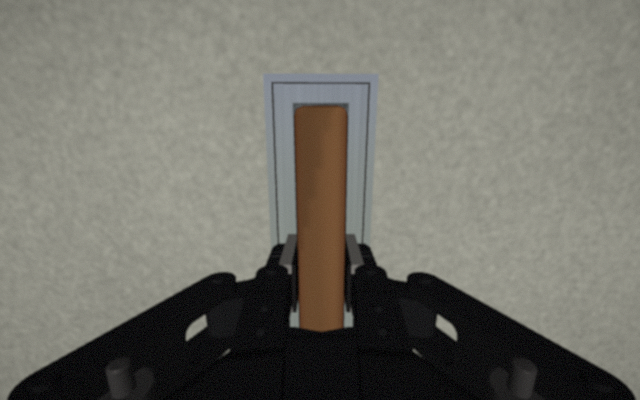

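```bash
python3 -m pendant '[[[0.01,0.025,-0.08],0],[[0,0,0],0],[[0,0,0],0],[[0,0,0],0],[[0,0,0],0]]';python3 -m pendant '[[[0,0,-0.02],0],[[0,0,0],0],[[0,0,0],0],[[0,0,0],0]]'
```

```text
t: 34.48
eef_pos: [0.5073, -0.3154, 0.0229]
eef_rot: [0.001, 0.835, 0.551, 0.0]
force: [2.0, -1.4, 3.3]
opening: 0.245
t: 34.82
eef_pos: [0.5073, -0.3154, 0.0229]
eef_rot: [0.001, 0.835, 0.551, 0.0]
force: [0.1, -0.2, 8.2]
opening: 0.245
```

```bash
python3 -m pendant '[[[0,0,0],0],[[0,0,0],0],[[0,0,0],0],[[0,0,0],0],[[0,0,0],0]]' -0.1;python3 -m pendant '[[[0,0,0.3],0],[[0,0,0.9],0],[[0,0,0.9],0],[[0,0,0.9],0],[[0,0,0.9],0],[[0,0,0.7],0],[[0,0,0],0],[[0,0,0],0],[[0,0,0],0],[[0,0,0],0]]' -0.1;python3 w.py w27; python3 - <<'E'
from cell import *
from h import *
ims=[]
for c in ["scene","side"]:
    r=read_camera(c); im=r["color"][:,:,::-1]; ims.append(cv2.resize(im[90:210,200:320] if c=="scene" else im[100:220,330:450],(390,390),interpolation=cv2.INTER_CUBIC))
cv2.imwrite("pics/c.png",np.hstack(ims))
E
```

```text
t: 35.23
eef_pos: [0.506, -0.3144, 0.0207]
eef_rot: [-0.001, 0.835, 0.551, -0.0]
force: [0.1, 0.1, 0.5]
opening: 0.453
t: 36.07
eef_pos: [0.5055, -0.314, 0.2037]
eef_rot: [-0.001, 0.835, 0.551, -0.0]
force: [-0.2, 0.2, -0.5]
opening: 0.452
[ 0.5055 -0.314   0.2033] [-0.5701 -0.558  -0.7214]
tcp px [[320.0358 248.6405]
 [320.4668 218.9624]]
```

View pics/w27.png

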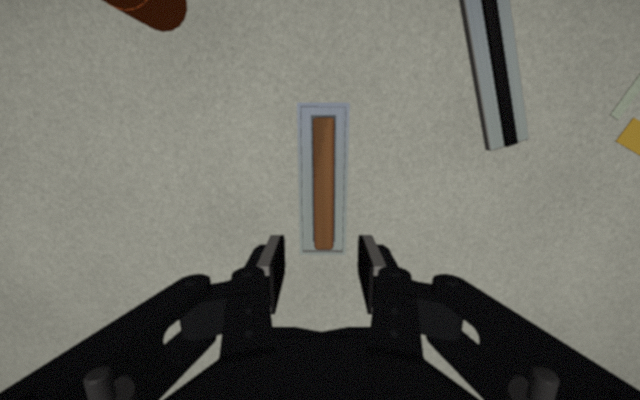

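View pics/c.png

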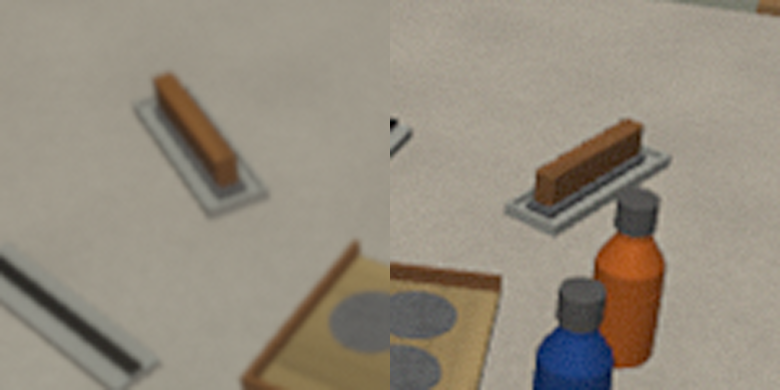

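```bash
python3 - <<'E'
from h import *
im=cv2.imread("pics/w27.png");cv2.imwrite("pics/w27z.png",cv2.resize(im[95:260,285:365],None,fx=3.6,fy=3.6,interpolation=cv2.INTER_CUBIC))
E
```

```text
(no output)
```

View pics/w27z.png

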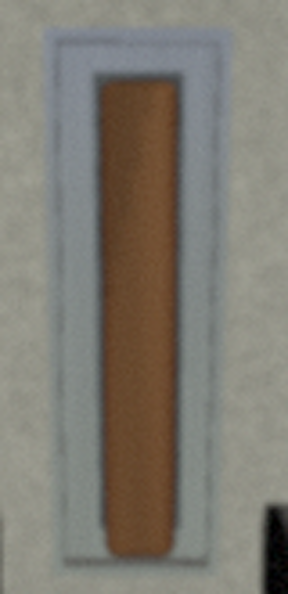

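```bash
python3 - <<'E'
from h import *
C=cam("wrist");f=lambda q,z:back(C,np.array(q)/3.6+[285,95],z)[:,:2]
R=f([[44,32],[231,32],[63,566],[212,566]],.012);S=f([[103,82],[181,82],[108,555],[172,555]],.048)
r,s=R.mean(0),S.mean(0);d=s-r;a=np.radians(-23.1)
print(r,s,"along y",d@[-np.sin(a),np.cos(a)],"along x",d@[np.cos(a),np.sin(a)])
E
```

```text
[ 0.5067 -0.3175] [ 0.5085 -0.3155] along y 0.002573149253693805 along x 0.0008513658749501423
```

The squeegee lies within the rim of the rest, about 2.6 mm off centre lengthwise and 0.9 mm across, felt side down. Next I return the tin.

```bash
python3 -m pendant '[[[0,0.4,0],0.2],[[-0.1,0.8,0],0.3],[[-0.16,0.9,0],0.3],[[-0.16,0.9,0],0.3],[[-0.16,0.9,0],0.3],[[-0.16,0.9,0],0.3],[[-0.16,0.9,0],0.3],[[-0.16,0.9,0],0.3],[[-0.16,0.9,0],0.3],[[-0.16,0.9,0],0.3],[[-0.16,0.9,0],0.3],[[-0.16,0.9,0],0.3],[[-0.16,0.9,0],0.3],[[-0.16,0.9,0],0.3],[[-0.16,0.9,0],0.3],[[-0.16,0.9,0],0.3],[[-0.16,0.9,0],0.18],[[-0.12,0.57,0],0],[[0,0,0],0],[[0,0,0],0]]' 1;python3 -m pendant '[[[0,0,0],0],[[0,0,0],0],[[0,0,0],0]]'; python3 w.py w28
```

```text
t: 37.88
eef_pos: [0.4002, 0.2971, 0.2046]
eef_rot: [-0.0, 0.639, 0.769, -0.001]
force: [0.8, -0.4, 0.8]
opening: 1.002
t: 38.13
eef_pos: [0.4018, 0.2951, 0.2052]
eef_rot: [0.0, 0.641, 0.768, -0.0]
force: [-0.4, 0.2, 0.1]
opening: 1.0
[0.4019 0.2951 0.2053] [-0.0264 -0.1987  1.0959]
tcp px [[321.1306 248.6725]
 [321.1081 218.8524]]
```

View pics/w28.png

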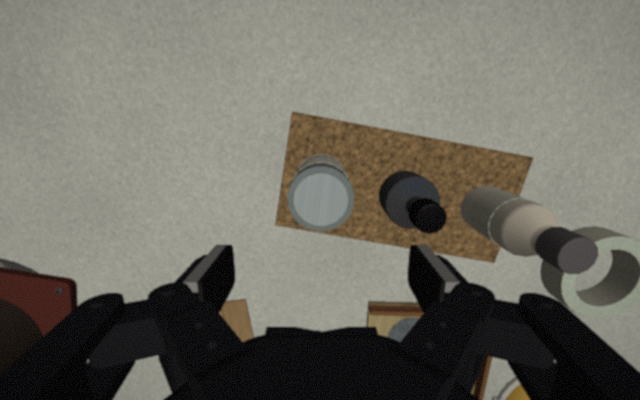

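```bash
python3 -m pendant '[[[-0.03,0.045,-0.4],-0.29],[[0,0,-0.9],0],[[0,0,-0.9],0],[[0,0,-0.8],0],[[0,0,-0.4],0],[[0,0,-0.07],0],[[0,0,0],0],[[0,0,0],0],[[0,0,0],0],[[0,0,0],0]]' 1; python3 w.py w29
```

```text
t: 39.02
eef_pos: [0.4019, 0.2985, 0.0685]
eef_rot: [0.001, 0.654, 0.757, 0.002]
force: [-0.4, 0.0, 0.0]
opening: 0.998
[0.4017 0.2984 0.0682] [-0.2236 -0.3747  0.5941]
tcp px [[320.4991 248.5528]
 [320.3738 218.9013]]
```

View pics/w29.png

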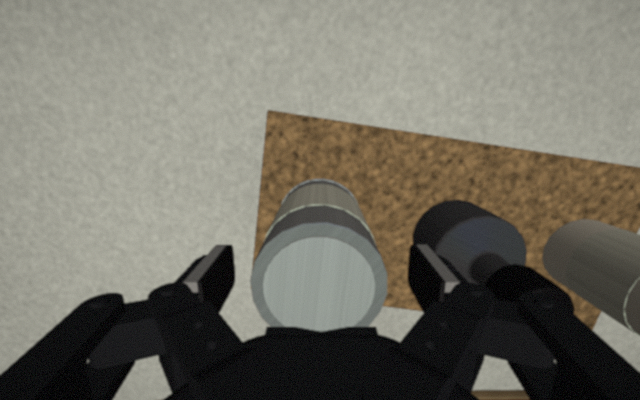

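```bash
python3 -m pendant '[[[0,-0.02,-0.02],0],[[0,0,0],0],[[0,0,0],0],[[0,0,0],0],[[0,0,0],0]]' 1; python3 -m pendant '[[[0,0,0],0],[[0,0,0],0],[[0,0,0],0],[[0,0,0],0],[[0,0,0],0],[[0,0,0],0],[[0,0,0],0],[[0,0,0],0]]' -1;python3 w.py w30
```

```text
t: 39.48
eef_pos: [0.4004, 0.2971, 0.0657]
eef_rot: [0.0, 0.653, 0.757, 0.0]
force: [0.3, -0.1, 0.3]
opening: 0.999
t: 40.15
eef_pos: [0.4008, 0.2972, 0.0661]
eef_rot: [0.0, 0.653, 0.757, 0.0]
force: [0.4, -0.4, 5.5]
opening: 0.683
[0.4007 0.2972 0.0661] [-0.3166 -0.7831  5.114 ]
tcp px [[320.871  248.6962]
 [320.8516 218.9156]]
```

```bash
python3 -m pendant '[[[0,0,0.3],0],[[0,0,0.8],0],[[0,0,0.9],0],[[0,0,0.6],0],[[0,0,0.2],0],[[0.3,-0.3,0],0],[[0.5,-0.6,0],0],[[0.6,-0.7,0],0],[[0.6,-0.7,0],0],[[0.6,-0.7,0],0],[[0.6,-0.7,0],0],[[0.5,-0.6,0],0],[[0.3,-0.4,0],0],[[0.15,-0.2,0],0],[[0,0,0],0],[[0,0,0],0],[[0,0,0],0]]'; python3 -m pendant '[[[0,0,-0.5],0],[[0,0,-0.9],0],[[0,0,-0.6],0],[[0,0,-0.3],0],[[0,0,-0.1],0],[[0,0,0],0],[[0,0,0],0],[[0,0,0],0],[[0,0,0],0],[[0,0,0],0]]';python3 w.py w31
```

```text
t: 41.62
eef_pos: [0.5651, 0.1021, 0.1767]
eef_rot: [-0.001, 0.653, 0.757, -0.001]
force: [-0.5, 0.2, -5.0]
opening: 0.679
t: 42.45
eef_pos: [0.5675, 0.1011, 0.0833]
eef_rot: [0.001, 0.654, 0.757, 0.001]
force: [-0.4, 0.2, -3.8]
opening: 0.682
[0.5672 0.101  0.0829] [ 0.416   0.276  -3.5965]
tcp px [[320.3552 248.433 ]
 [320.3221 218.7326]]
```

View pics/w31.png

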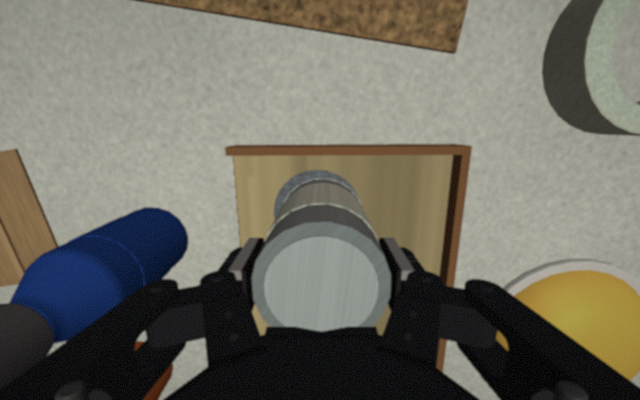

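```bash
python3 -m pendant '[[[0,0,-0.15],0],[[0,0,0],0],[[0,0,0],0],[[0,0,0],0],[[0,0,0],0],[[0,0,0],0],[[0,0,0],0]]'
```

```text
t: 43.08
eef_pos: [0.5665, 0.101, 0.0758]
eef_rot: [0.0, 0.654, 0.757, 0.0]
force: [1.0, -0.3, -3.3]
opening: 0.69
```

```bash
python3 -m pendant '[[[0.01,0,-0.07],0],[[0,0,0],0],[[0,0,0],0],[[0,0,0],0],[[0,0,-0.025],0],[[0,0,0],0],[[0,0,0],0],[[0,0,0],0]]'
```

```text
t: 43.75
eef_pos: [0.567, 0.1011, 0.0722]
eef_rot: [0.0, 0.654, 0.757, 0.0]
force: [-0.0, -0.5, -2.5]
opening: 0.689
```

```bash
python3 -m pendant '[[[0,0,-0.025],0],[[0,0,0],0],[[0,0,0],0],[[0,0,0],0]]'
```

```text
t: 44.08
eef_pos: [0.5671, 0.1011, 0.0721]
eef_rot: [0.0, 0.653, 0.757, 0.0]
force: [-2.5, -0.8, 5.0]
opening: 0.687
```

```bash
python3 -m pendant '[[[0,0,0],0],[[0,0,0],0],[[0,0,0],0],[[0,0,0],0],[[0,0,0],0]]' 0.9; python3 -m pendant '[[[0,0,0.4],0],[[0,0,0.9],0],[[0,0,0.9],0],[[0,0,0.3],0],[[0,0,0],0],[[0,0,0],0],[[0,0,0],0]]' 0.9;python3 w.py w32;python3 -m pendant '[[[0,0.5,0],0],[[-0.3,0.9,0],0],[[-0.4,0.9,0],0],[[-0.4,0.9,0],0],[[-0.4,0.9,0],0],[[-0.13,0.8,0],0],[[0,0,0],0],[[0,0,0],0],[[0,0,0],0],[[0,0,-0.5],0],[[0,0,-0.5],0],[[0,0,0],0],[[0,0,0],0],[[0,0,0],0],[[0,0,0],0]]' 0.3;python3 w.py w33
```

```text
t: 44.5
eef_pos: [0.567, 0.101, 0.0709]
eef_rot: [0.0, 0.654, 0.757, 0.0]
force: [0.4, -0.2, -0.4]
opening: 0.952
t: 45.08
eef_pos: [0.5659, 0.101, 0.1694]
eef_rot: [-0.001, 0.654, 0.757, -0.001]
force: [-0.5, 0.4, -0.3]
opening: 0.954
[0.5656 0.101  0.1688] [-0.0407 -0.2427 -0.2045]
tcp px [[320.3071 248.2421]
 [320.6239 218.644 ]]
t: 46.38
eef_pos: [0.5027, 0.2968, 0.1323]
eef_rot: [0.0, 0.654, 0.757, 0.001]
force: [0.4, 0.5, 0.3]
opening: 0.648
[0.5027 0.297  0.1324] [-1.0402  0.1241 -0.2423]
tcp px [[320.9244 248.4377]
 [320.8006 218.7089]]
```

View pics/w32.png

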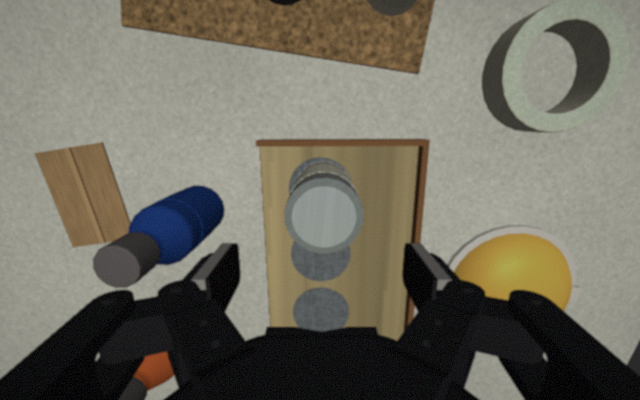

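View pics/w33.png

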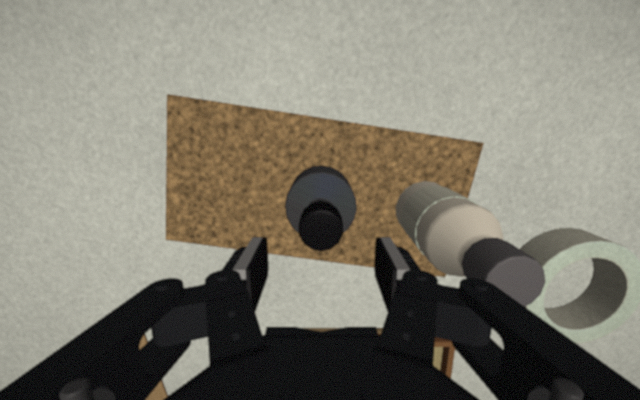

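```bash
python3 -m pendant '[[[0,0.01,-0.5],0],[[0,0,-0.7],0],[[0,0,-0.35],0],[[0,0,-0.04],0],[[0,0,0],0],[[0,0,0],0],[[0,0,0],0],[[0,0,0],0],[[0,0,0],0],[[0,0,0],0]]' 0.3; python3 -m pendant '[[[0,0,0],0]]'
```

```text
t: 47.27
eef_pos: [0.5021, 0.2977, 0.0681]
eef_rot: [0.0, 0.653, 0.757, 0.001]
force: [0.4, -0.5, 0.1]
opening: 0.649
t: 47.35
eef_pos: [0.5019, 0.2975, 0.0678]
eef_rot: [0.0, 0.653, 0.757, 0.0]
force: [-0.6, 0.3, -0.1]
opening: 0.654
```

```bash
python3 -m pendant '[[[0,0,0],0],[[0,0,0],0],[[0,0,0],0],[[0,0,0],0],[[0,0,0],0],[[0,0,0],0],[[0,0,0],0],[[0,0,0],0],[[0,0,0],0],[[0,0,0],0]]' -1;python3 w.py w34
```

```text
t: 48.18
eef_pos: [0.5019, 0.2975, 0.0675]
eef_rot: [0.0, 0.653, 0.757, 0.0]
force: [2.3, -0.9, 2.2]
opening: 0.335
[0.5019 0.2975 0.0675] [ 1.7975 -0.2509  1.9328]
tcp px [[320.8454 248.6637]
 [320.8339 218.8871]]
```

```bash
python3 -m pendant '[[[0,0,0.3],0],[[0,0,0.8],0],[[0,0,0.9],0],[[0,0,0.8],0],[[0,0,0.4],0],[[0,-0.4,0],0],[[0.2,-0.8,0],0],[[0.3,-0.9,0],0],[[0.3,-0.9,0],0],[[0.3,-0.9,0],0],[[0.3,-0.9,0],0],[[0.3,-0.8,0],0],[[0.175,-0.7,0],0],[[0,-0.465,0],0],[[0,0,0],0],[[0,0,0],0],[[0,0,0],0],[[0,0,0],0],[[0,0,0],0]]'; python3 -m pendant '[[[0,0,-0.5],0],[[0,0,-0.9],0],[[0,0,-0.8],0],[[0,0,-0.5],0],[[0,0,-0.2],0],[[0,0,0],0],[[0,0,0],0],[[0,0,0],0],[[0,0,0],0],[[0,0,0],0],[[0,0,0],0],[[0,0,0],0]]';python3 w.py w35
```

```text
t: 49.82
eef_pos: [0.5762, 0.028, 0.195]
eef_rot: [-0.0, 0.653, 0.757, -0.0]
force: [0.3, 0.3, -7.0]
opening: 0.333
t: 50.82
eef_pos: [0.5771, 0.0268, 0.0801]
eef_rot: [0.001, 0.653, 0.757, 0.0]
force: [-0.2, 0.2, -6.8]
opening: 0.329
[0.5769 0.0268 0.0798] [-0.0923  0.0561 -6.606 ]
tcp px [[320.5645 248.4187]
 [320.5764 218.7051]]
```

View pics/w35.png

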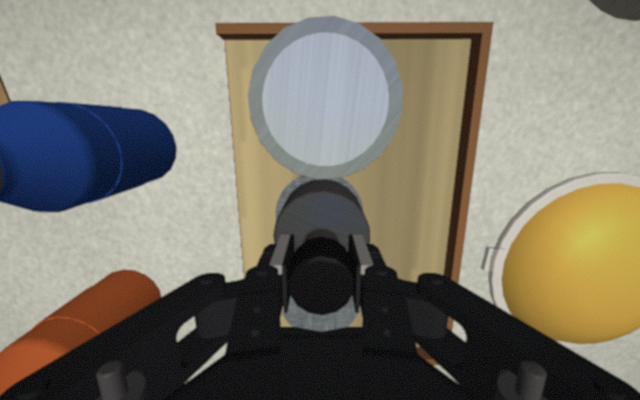

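```bash
python3 -m pendant '[[[0.01,0,-0.1],0],[[0,0,0],0],[[0,0,0],0],[[0,0,0],0],[[0,0,-0.045],0],[[0,0,0],0],[[0,0,0],0],[[0,0,0],0],[[0,0,0],0]]'
```

```text
t: 51.62
eef_pos: [0.5772, 0.0268, 0.0736]
eef_rot: [0.0, 0.654, 0.757, 0.0]
force: [0.4, -0.3, -6.2]
opening: 0.33
```

```bash
python3 -m pendant '[[[0,0,-0.025],0],[[0,0,0],0],[[0,0,0],0],[[0,0,0],0],[[0,0,0],0]]'
```

```text
t: 52.03
eef_pos: [0.5776, 0.0268, 0.0734]
eef_rot: [0.0, 0.653, 0.757, 0.0]
force: [-2.8, 0.3, 6.6]
opening: 0.337
```

```bash
python3 -m pendant '[[[0,0,0],0],[[0,0,0],0],[[0,0,0],0],[[0,0,0],0],[[0,0,0],0]]' 0.3; python3 -m pendant '[[[0,0,0.4],0],[[0,0,0.9],0],[[0,0,0.9],0],[[0,0,0.9],0],[[0,0,0.1],0],[[0,0.5,0],0],[[0.1,0.9,0],0],[[0.1,0.9,0],0],[[0.1,0.9,0],0],[[0.1,0.9,0],0],[[0.1,0.9,0],0],[[0.12,0.9,0],0],[[0,0.86,0],0],[[0,0,0],0],[[0,0,0],0],[[0,0,0],0],[[0,0,0],0],[[0,0,0],0]]' 0.3;python3 w.py w36
```

```text
t: 52.45
eef_pos: [0.5771, 0.0268, 0.0724]
eef_rot: [0.0, 0.653, 0.757, 0.0]
force: [0.5, -0.2, -0.5]
opening: 0.655
t: 53.95
eef_pos: [0.6021, 0.2958, 0.2005]
eef_rot: [0.0, 0.654, 0.756, -0.0]
force: [-0.8, -0.6, 0.0]
opening: 0.65
[0.6021 0.2959 0.2006] [-0.2534 -0.4505  0.9272]
tcp px [[320.9821 248.713 ]
 [320.9864 218.8767]]
```

View pics/w36.png

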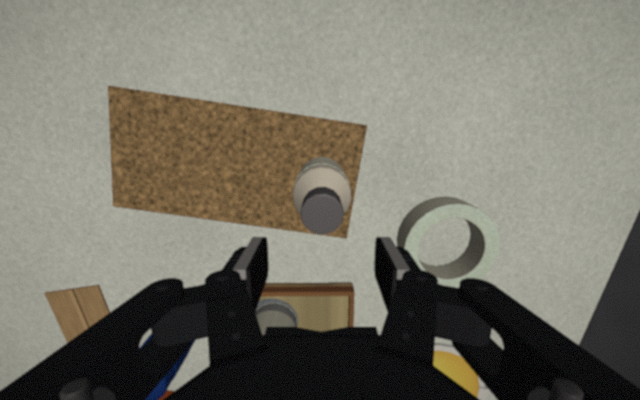

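```bash
python3 -m pendant '[[[0,0.02,-0.5],0],[[0,0,-0.8],0],[[0,0,-0.5],0],[[0,0,-0.25],0],[[0,0,0],0],[[0,0,0],0],[[0,0,0],0],[[0,0,0],0],[[0,0,0],0],[[0,0,0],0],[[0,0,0],0]]' 0.3
```

```text
t: 54.92
eef_pos: [0.6022, 0.2982, 0.1193]
eef_rot: [0.0, 0.653, 0.757, 0.001]
force: [0.4, -0.6, -0.2]
opening: 0.648
```

```bash
python3 -m pendant '[[[0,-0.025,-0.035],0],[[0,0,0],0],[[0,0,0],0],[[0,0,0],0]]' 0.3;python3 -m pendant '[[[0,0,0],0],[[0,0,0],0],[[0,0,0],0],[[0,0,0],0],[[0,0,0],0],[[0,0,0],0],[[0,0,0],0],[[0,0,0],0],[[0,0,0],0],[[0,0,0],0]]' -1;python3 w.py w37
```

```text
t: 55.25
eef_pos: [0.6018, 0.297, 0.1169]
eef_rot: [-0.0, 0.654, 0.757, -0.0]
force: [-0.1, -0.3, -0.0]
opening: 0.65
t: 56.08
eef_pos: [0.6021, 0.2971, 0.1173]
eef_rot: [0.0, 0.653, 0.757, 0.0]
force: [0.8, 0.9, 1.8]
opening: 0.351
[0.602  0.2972 0.1174] [-0.1798  0.6428  1.9299]
tcp px [[320.8667 248.6208]
 [320.8502 218.847 ]]
```

```bash
python3 -m pendant '[[[0,0,0.3],0],[[0,0,0.8],0],[[0,0,0.9],0],[[0,0,0.8],0],[[0,0,0.4],0],[[0,-0.4,0],0],[[0,-0.8,0],0],[[0,-0.9,0],0],[[0,-0.9,0],0],[[-0.1,-0.9,0],0],[[-0.1,-0.9,0],0],[[-0.175,-0.9,0],0],[[0,-0.9,0],0],[[0,-0.9,0],0],[[0,-0.8,0],0],[[0,-0.445,0],0],[[0,0,0],0],[[0,0,0],0],[[0,0,0],0],[[0,0,0],0]]';python3 -m pendant '[[[0,0,-0.5],0],[[0,0,-0.9],0],[[0,0,-0.8],0],[[0,0,-0.5],0],[[0,0,-0.2],0],[[0,0,0],0],[[0,0,0],0],[[0,0,0],0],[[0,0,0],0],[[0,0,0],0],[[0,0,0],0],[[0,0,0],0]]';python3 w.py w38
```

```text
t: 57.8
eef_pos: [0.5863, -0.0518, 0.2445]
eef_rot: [-0.001, 0.653, 0.757, -0.0]
force: [1.2, -0.6, -3.0]
opening: 0.356
t: 58.8
eef_pos: [0.5872, -0.0529, 0.1299]
eef_rot: [0.001, 0.654, 0.757, 0.0]
force: [-0.5, -0.1, -2.3]
opening: 0.356
[ 0.5871 -0.0529  0.1296] [-0.2826 -0.308  -2.9015]
tcp px [[320.586  248.4112]
 [320.5974 218.6886]]
```

View pics/w38.png

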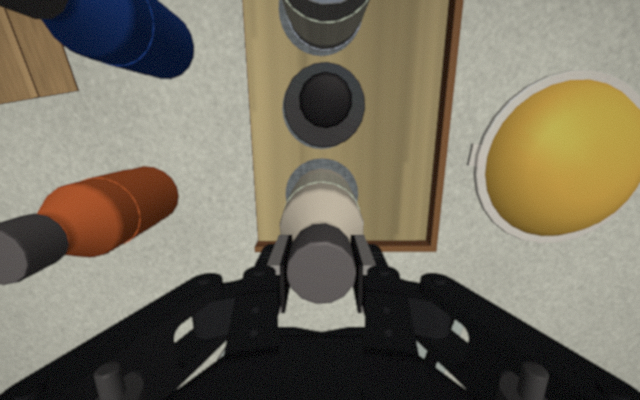

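```bash
python3 -m pendant '[[[0.01,0.008,-0.1],0],[[0,0,0],0],[[0,0,0],0],[[0,0,0],0],[[0,0,-0.045],0],[[0,0,0],0],[[0,0,0],0],[[0,0,0],0],[[0,0,0],0]]'; python3 -m pendant '[[[0,0,-0.02],0],[[0,0,0],0],[[0,0,0],0],[[0,0,0],0],[[0,0,0],0]]'
```

```text
t: 59.6
eef_pos: [0.5873, -0.0524, 0.1234]
eef_rot: [0.0, 0.653, 0.757, 0.0]
force: [0.2, -0.2, -1.8]
opening: 0.355
t: 60.02
eef_pos: [0.5876, -0.0525, 0.1233]
eef_rot: [0.0, 0.653, 0.757, 0.0]
force: [-1.6, 0.6, 6.9]
opening: 0.354
```

Contact, and the pose is within 0.6 mm of the recorded one. I'll release, rise, and view from the same overview pose as at the start so the two pictures can be compared.

```bash
python3 -m pendant '[[[0,0,0],0],[[0,0,0],0],[[0,0,0],0],[[0,0,0],0],[[0,0,0],0]]' 0.3; python3 -m pendant '[[[0,0,0.3],0],[[0,0,0.9],0],[[0,0,0.9],0],[[0,0,0.9],0],[[0,0,0.9],0],[[-0.13,0.68,0.6],0],[[0,0,0],0],[[0,0,0],0],[[0,0,0],0],[[0,0,0],0]]' 1;python3 w.py w39
python3 - <<'E'
from cell import *
from h import *
prof={"bottle":[(0,27),(85,27),(114,16),(140,16)],"tin":[(0,30),(96,30)],"weight":[(0,30),(42,30),(50,10),(72,10),(72,15),(96,15)]}
for n,g in [("bottle",(.585,-.052)),("tin",(.57,.1)),("weight",(.579,.025))]:
    for c in ["wrist"]:
        C=cam(c); ms=[q["region"] for q in cut_out(n,c)]
        def sil(p,base=.010):
            t=np.linspace(0,2*np.pi,40,endpoint=False); im=np.zeros((1600,2560),np.uint8)
            pr=prof[n]
            for (h1,r1),(h2,r2) in zip(pr[:-1],pr[1:]):
                P=np.concatenate([np.c_[p[0]+r*np.cos(t)/1e3,p[1]+r*np.sin(t)/1e3,np.full(40,base+h/1e3)] for h,r in[(h1,r1),(h2,r2)]])
                cv2.fillConvexPoly(im,cv2.convexHull((proj(C,P)*4+1.5).astype(np.int32)),255)
            return cv2.resize(im,(640,400),interpolation=cv2.INTER_AREA)/255.
        m=max(ms,key=lambda m:(sil(g)*m).sum()).astype(float)
        f=lambda p: np.abs(sil(p)-m).sum()
        b=minimize(f,g,method="Nelder-Mead",options=dict(initial_simplex=[g,(g[0]+.006,g[1]),(g[0],g[1]+.006)],xatol=1e-4))
        print(n,c,b.x,b.fun,m.sum())
E
```

```text
t: 60.43
eef_pos: [0.5871, -0.0524, 0.1222]
eef_rot: [-0.0, 0.653, 0.757, -0.0]
force: [0.4, 0.0, -1.0]
opening: 0.649
t: 61.27
eef_pos: [0.5812, -0.0255, 0.3008]
eef_rot: [-0.001, 0.654, 0.757, -0.001]
force: [0.7, -0.1, -0.5]
opening: 1.001
[ 0.5812 -0.0256  0.3005] [-0.0068  0.2361 -0.4955]
tcp px [[320.8509 248.6494]
 [321.085  218.9423]]
bottle wrist [ 0.588  -0.0527] 82.86666666666666 1873.0
tin wrist [0.5681 0.0976] 67.19999999999999 2900.0
weight wrist [0.5776 0.0229] 115.97254901960784 1546.0
```

View pics/w39.png

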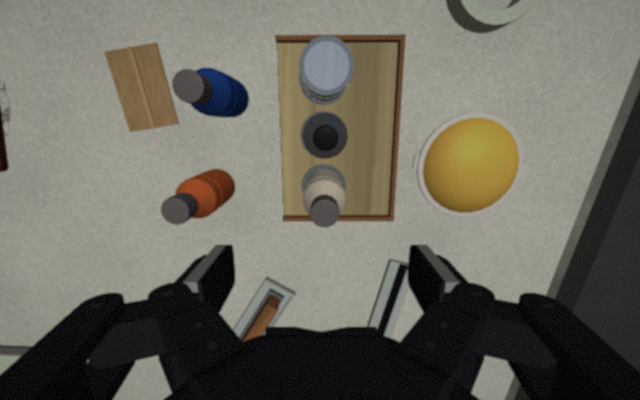

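```bash
python3 -m pendant '[[[-0.4,-0.6,0],0],[[-0.5,-0.8,0],-0.5],[[-0.5,-0.8,0],-0.5],[[-0.5,-0.8,0],-0.5],[[-0.5,-0.8,0],-0.5],[[-0.5,-0.8,0],-0.5],[[-0.5,-0.8,0],-0.5],[[-0.5,-0.8,0],-0.5],[[-0.5,-0.8,0],-0.5],[[-0.5,-0.8,0],-0.5],[[-0.5,-0.8,0],-0.5],[[-0.5,-0.8,0],-0.5],[[-0.5,-0.8,0],-0.5],[[-0.5,-0.8,0],-0.5],[[-0.5,-0.8,0],-0.5],[[-0.5,-0.8,0],-0.5],[[-0.5,-0.8,0],-0.5],[[0,0,0],0],[[0,0,0],0],[[0,0,0],0]]' 1; python3 - <<'E'
from cell import *
from h import *
for c,(y0,y1,x0,x1) in {"scene":(110,260,180,520),"side":(110,260,220,480)}.items():
    im=read_camera(c)["color"][:,:,::-1].copy(); a=cv2.imread(f"raw_{c}.png")
    cv2.imwrite(f"pics/f_{c}.png",np.vstack([cv2.resize(z[y0:y1,x0:x1],(700,int(700*(y1-y0)/(x1-x0))) if c=="scene" else (520,300)) for z in (im,np.clip(128+(im.astype(int)-a),0,255).astype(np.uint8))])[:600])
    # shift of patches
    g0,g1=[cv2.cvtColor(z,6) for z in(a,im)]
    pts={"scene":{"bottle":(298,140,30,52),"weight":(330,166,24,36),"tin":(356,172,30,44),"lens":(240,230,72,64),"tape":(345,275,66,60),"scale":(186,162,66,52),"orange":(330,108,28,52),"blue":(370,128,27,52),"board":(270,200,130,48)},"side":{"tin":(310,190,32,52),"lens":(220,172,68,42),"scale":(292,132,48,40),"bottle":(328,146,22,46)}}[c]
    for n,(x,y,w,h) in pts.items():
        s,r=cv2.phaseCorrelate(np.float32(g0[y:y+h,x:x+w]),np.float32(g1[y:y+h,x:x+w]),cv2.createHanningWindow((w,h),cv2.CV_32F)); print(c,n,np.round(s,2),round(r,2))
E
```

```text
t: 63.13
eef_pos: [0.2459, -0.5608, 0.3016]
eef_rot: [-0.001, 0.929, 0.37, 0.0]
force: [-0.2, 0.5, -1.1]
opening: 0.998
scene bottle [-0.37  0.3 ] 0.95
scene weight [ 0.03 -0.14] 1.01
scene tin [-0.03  0.57] 0.98
scene lens [ 0.02 -0.1 ] 1.09
scene tape [ 0.   -0.05] 0.91
scene scale [0.06 0.08] 0.99
scene orange [0.13 0.01] 0.89
scene blue [0.53 0.16] 1.03
scene board [0.4  0.05] 0.69
side tin [-0.23 -0.11] 0.97
side lens [0.21 0.48] 1.02
side scale [-0.39  0.03] 1.08
side bottle [-0.15  0.09] 1.0
```

View pics/f_scene.png

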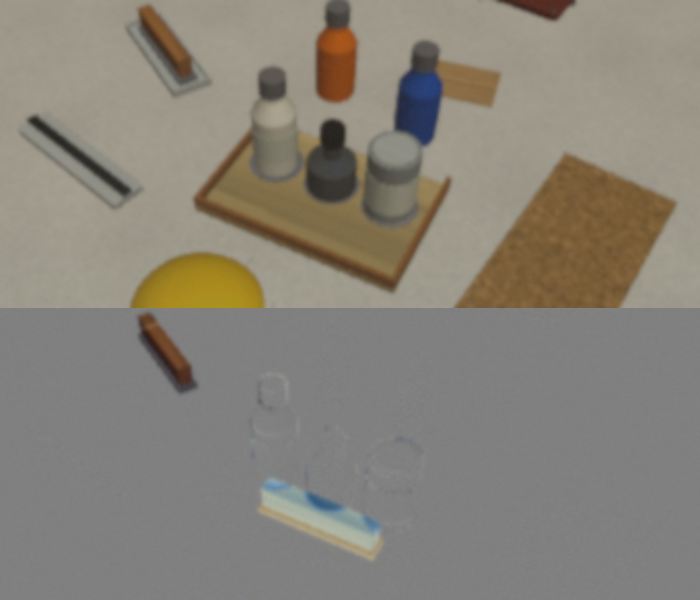

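View pics/f_side.png

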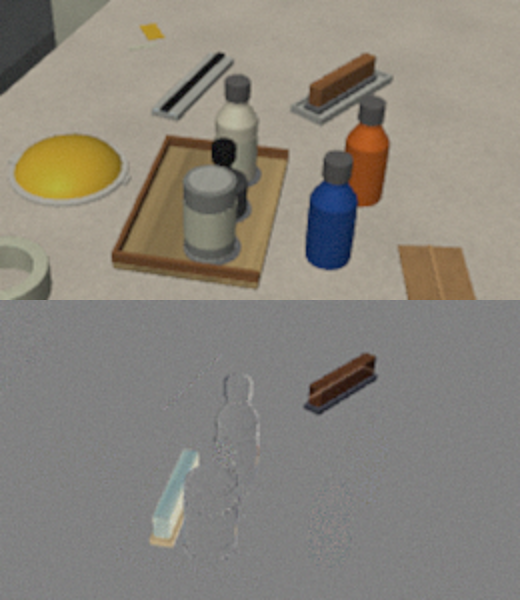

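The difference images show only sub-pixel change in the bottle, the weight and the tin. Nothing shows for the lens, tape, ruler or look-alikes beyond image noise. The squeegee lies upright in the rest, so I'm handing in.

```bash
python3 -c "
from cell import manip,telemetry
print(manip.finish_job()); print(telemetry.observe()['t'])"
```

```text
the job is handed in; nothing more can be done
None
the job is handed in; nothing more can be done
```

The job is done and handed in at about 63 s of the 141 s allowed. I stood the bottle, weight and tin upright on the mat and laid the squeegee felt side down inside the rest's rim. Then I put the tin, weight and bottle back, upright, at the poses recorded when I first gripped them.

**Return positions:** the tool readings at release were within about 0.7 mm of those recorded poses. The before and after pictures differ by at most about 0.6 px for the three things, roughly 1–2 mm. The wrist-camera fits of the same three differ by up to about 1.7 mm, which is within that method's noise.

**Squeegee:** it measured about 2.6 mm off the rest's centre lengthwise and 0.9 mm across, inside the rim.

**Bystanders:** the lens, tape and ruler showed no visible movement. Nor did the blue and orange look-alikes. Shift estimates of up to about 0.5 px, in the lens and the blue bottle, are picture noise, as the difference images are blank there.

No check failed. Force readings between moves stayed below 10 N.

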